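Fit the fuel-selector extension rod and shut the valve

ROBOT

A 6-joint arm with a two-finger parallel gripper is mounted at the origin on the work surface. World frame = base frame: x ahead of the robot, y to its left, z up, the work surface at z = 0. Lengths are in m, angles in degrees, forces in N, time in s.
With the tool pointing down it reaches from about 0.4 to 0.825 m from the base axis. Payload 7 kg.
Tool frame: the origin (TCP) lies between the finger pads; the fingertips stand 14 mm ahead of it and the grasp point (between the pads) lies 5 mm behind it (r.tips_ahead is the distance from the TCP to the fingertips, in m); z points along the fingers, y is the direction in which the jaws open and shut (so a half turn about z gives the same grasp; the last joint's range is limited). The gripper opens to 88 mm and grips with 3 to 60 N. Pads are 19 mm wide; open, the fingers measure 130 mm over their backs; the gripper's body (78 mm by 193 mm) begins 47 mm behind the grasp point.
Start: joints at [-46.748, 20.546, 0.682, 0, -70.136, -16.507], TCP at [0.304, -0.603, 0.241] pointing down, gripper open.
Joint ranges: [-176.03, 176.03], [-82.01, 121.73], [-58.28, 71.71], [-173.87, 95.51], [-174.79, -0.11], [-173.66, 173.66]. Speed limits (degrees/s): [136.94, 136.94, 172.46, 180, 180, 180].

INTERFACE

Orientations are given as [roll, pitch, yaw] about the fixed x, y, z axes, in that order (R = Rz(yaw) Ry(pitch) Rx(roll)).
In Python, from plant import r gives the robot as it stands.
- The arm moves only by the tool apply_moves, never from a script. Its arguments are lists of equal length, an entry for each row: "slide": the shift along the tool's x, y, z as a fraction of full scale, a list of three; "turn": the turn, a rotation vector about the tool's x, y, z as a fraction of full scale, a list of three; "jaw": the closure, from 0 (fully open) to 1 (shut). In form: {"slide": [[dx, dy, dz], ...], "turn": [[wx, wy, wz], ...], "jaw": [jaw, ...]}. A call has 1 to 8 rows; each row shifts and turns the commanded pose from where the row before left it, along the tool's axes as they then stand; what a row does not reach is not made up. Full scale, the value 1, is 0.1 m for a shift and 1.5 rad for a turn. A row lasts 1/10 s, in which the tool goes at most 50 mm and 8.59 degrees, less where a joint would pass 70% of its speed; a pose out of reach is approached as far as the arm can. A call with a number of a shift or a turn outside -1 to 1 is refused whole. A call with a gripper value outside its range is refused whole. The fingers move at their own pace and stop on an object; "newtons" is the grip in N (left out, the last holds). Time passes only in rows, so rows that do not move let the fingers close. It gives the time, the measured TCP pose, the force and the opening at its end, in the units of the state.
- r.get_state(): the state, without advancing time (a new reading comes with each control period).
- r.capture(name): name is "scene" or "top"; returns a dict with "pixels" (384x512x3 uint8, blue, green, red), "depth" (384x512 float32, m along the optical axis (not along the pixel's ray), 0 where there is no reading), "fx", "fy", "cx", "cy" (pixels), "rvec" (rotation vector, rad) and "tvec" (3), from world to camera coordinates, as OpenCV has them. Camera axes: x right, y down, z forward; pixel columns grow to the right and rows downward; lengths in m; the calibration is good to about 2 mm. A picture is of the moment at which its call begins.
- r.close_job(): hands the job in, once; it reports no verdict.
The state is a dict: "time_s": time; "joints": joint angles; "qd": joint speeds; "joint_torque": joint torques, N m; "tcp_pos": TCP position; "eef_rot": TCP orientation; "contact_force": force on the tool from outside, world axes, zero at the start; "moment": the same for the moment, N m; "gripper_width": finger opening in m.
Only numpy, scipy, OpenCV 4.12 (cv2) and the standard library are available. Lean on these libraries where they do the work, as an engineer would, in place of code of your own. Each camera call takes 0.05 s, during which the arm holds its last target.

TASK

Fit the extension rod to the fuel selector: lift it out of the timber block, feed it straight down the guide tube of the sloping console and turn it until you feel its D-shaped end drop into the hidden socket of the valve, then push it fully home with the collar down on the tube's flange. With the lever, turn the valve clockwise to its shut stop, so that the pointer looks straight down the slope, and let go; leave the can, the tape and the metal angle where they are.

Things in the scene. Friction and masses are not known exactly. Their poses are not given: they have to be found in the camera images.
- rod_grip (a point): Extension rod (220 g): 16 mm steel shaft, black lever on top. Point on the rod's axis, mid-height of the lever. z: along the rod, away from its D end; x: along the lever, to its pointed end. The lever is a flat-sided bar 14 mm wide (y), 28 mm high (14 above to 14 below this point), from its blunt tail 19 mm out in -x to its pointed end 42 mm out in +x (narrowing over the last 15 mm).
- rod_pointer (a point): End of the lever's pointed arm, 42 mm from the rod's axis in the rod's +x, level with rod_grip, same axes.
- rod_collar (a point): Centre of the underside of the rod's steel collar (34 mm diameter, 6 mm thick), on the rod's axis 28 mm below rod_grip; same axes.
- rod_tip (a point): Lower end of the rod, 98 mm below rod_collar, 126 mm below rod_grip; same axes. The last 22 mm of the shaft are D-shaped: one flat, 4 mm from the axis, on the lever's tail side (facing -x). The last 3 mm taper in by about 1 mm all round.
- block: Fixed timber block 100 x 100 x 55 mm, origin at the centre of its underside. At the start the rod stands upright in the hole in its middle, 19 mm diameter, 45 mm deep, lever up.
- tube_mouth (a point): Centre of the guide tube's mouth, level with its flange's upper face (45 mm diameter, 3 mm proud of the sheet), mid-face (122 x 118 mm) on the sloping fixed console. z: out along the tube's axis, the face's normal, leaning 30 degrees from vertical to the robot side; x: up the slope; y: level, left as seen from the robot. Mouth flared 26 to 18.4 mm bore in 8 mm; tube straight, 78 mm long.
- stem_face (a point): Upper face of the valve's stem, on the tube's axis 84 mm below its mouth, hidden; same axes. In it a D socket (19 mm diameter, flat 5 mm from the axis) takes the rod's end at one angle only, with about 8 degrees of play. At a wrong angle the tip stands on this face, collar 14 mm off the flange. Home: collar on the flange, rod_grip 28 mm above the mouth, 14 mm of D in the socket.
- shut_dot (a point): White dot on the console's face, 43 mm down the slope (-x) from the tube: the fitted lever points to it when the valve is shut, at a hard stop. A second dot on the -y side marks open, a quarter turn away; open to shut is clockwise looking down on the face. The valve was left anywhere from open to 26 degrees from shut (unseen, to be felt). It turns stiffly, about 0.15 N m, and stays put.
- can: Steel tin of rivets, 100 mm diameter, 105 mm high, origin at the centre of its underside. To be left alone.
- tape: Roll of tape, 110 mm diameter, 24 mm high, origin at the centre of its underside. To be left alone.
- angle: Aluminium angle offcut, 200 mm long (x), 30 x 30 mm, origin under its middle. To be left alone.
Mind the look-alikes: they are no part of the job. Leave any pink or yellow look-alike of the part that bears rod_grip alone.

How it is judged:
By the outcome, as a careful person would: the job done as asked, in the order asked, and still so for the second after the job is handed in, with the robot touching nothing.
It also fails if it takes over 67 s, if anything falls off the work surface, if the arm or the gripper's body presses on something with over 40 N, if the wrist force passes 120 N, or if a joint passes its speed limit or range.

## Working session

There is one attempt and no reset: what is moved stays moved. The work goes in short steps, Python scripts to look and compute and a tool call to move; the robot and the scene stay as the last step left them, time stands still between calls to the robot, and variables do not carry over. Pictures are saved under pics/ and viewed, and the job is handed in when it is done.

Besides the shell and the picture viewer there is one more tool, called after ">>>" as name(argument=value, ...), one argument or row to a line, values as JSON. apply_moves: Moves the arm, as the interface text tells. Shift numbers are shares of 0.1 m and turn numbers shares of 1.5 rad, none past 1 either way. Its arguments: {"type":"object","properties":{"slide":{"type":"array"},"turn":{"type":"array"},"jaw":{"type":"array"},"newtons":{"type":"number"}},"required":["slide","turn","jaw"]}

```bash
ls; mkdir -p pics; python3 - <<'E'
from plant import r
import cv2,numpy as np
print(r.get_state())
for n in("scene","top"):
    c=r.capture(n)
    cv2.imwrite(f"pics/{n}0.png",cv2.resize(c["pixels"],None,fx=1.5,fy=1.5,interpolation=cv2.INTER_CUBIC))
    np.savez(f"{n}0.npz",**c)
    print(n,c["fx"],c["fy"],c["cx"],c["cy"],c["rvec"],c["tvec"])
E
```

```text
pics
{'time_s': 0.0, 'joints': array([-4.67447990e+01,  2.05900880e+01,  6.36395446e-01, -2.07196880e-02,
       -7.01372517e+01, -1.65054565e+01]), 'qd': array([-0.04869103, -0.09390154, -0.06136183,  0.01349025,  0.09249506,
        0.00961397]), 'joint_torque': array([ 9.66837142e-04, -5.82712913e+01,  2.93053293e+01,  6.99707419e+00,
        6.81172955e-03, -1.35781906e-04]), 'tcp_pos': array([ 0.30357756, -0.60237126,  0.23965592]), 'eef_rot': array([ 1.79907269e+02, -7.16489024e-03, -1.53257305e+02]), 'contact_force': array([0.07061791, 0.85735165, 0.50591642]), 'moment': array([ 0.03100067,  0.0484292 , -0.01308705]), 'gripper_width': 0.08749342553580655}
scene 484.019412003898 484.019412003898 243.3341932361149 185.5112865930185 [ 2.21878653  0.78349448 -0.36092797] [-0.4398017  -0.14615426  1.63043297]
top 392.216148097315 392.216148097315 252.92708209022737 193.18185504236504 [ 2.13717707 -2.04565437  0.23607604] [-0.02433784  0.57693483  1.01700829]
```

View pics/scene0.png

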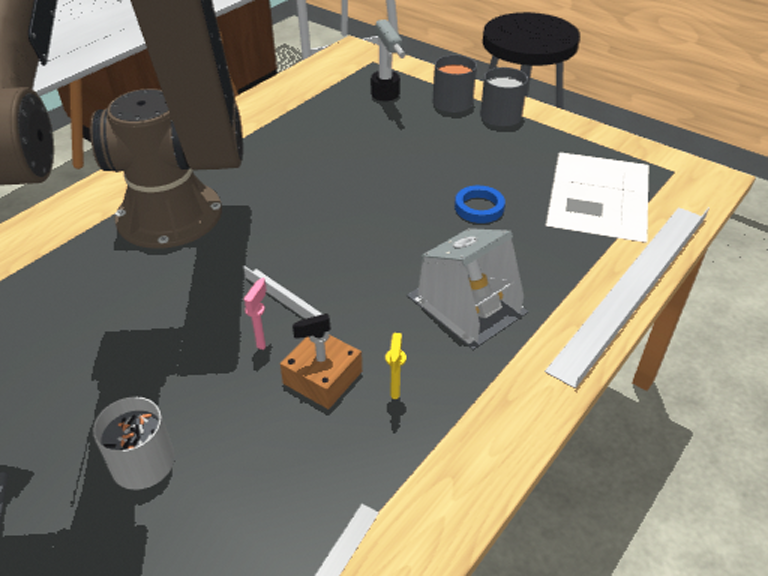

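View pics/top0.png

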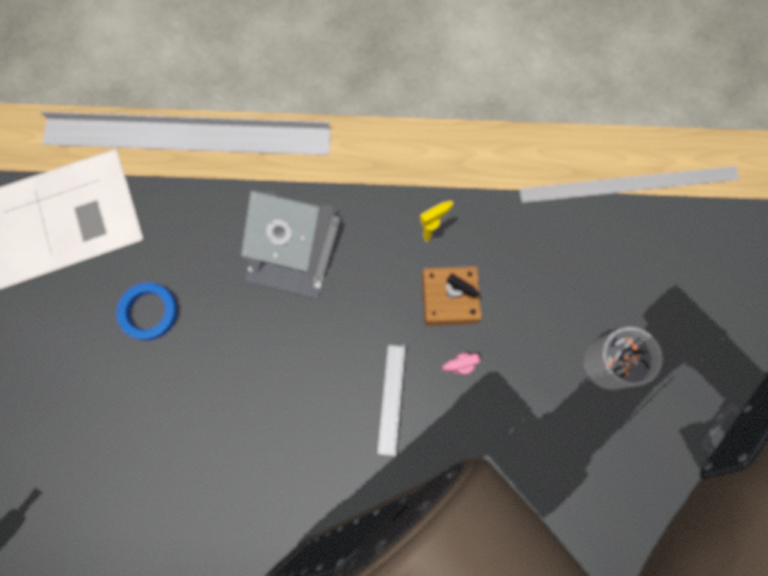

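Candidates in the enlarged scene view: the black-levered rod in the timber block (312,325), the pink look-alike (257,295) and the yellow one (396,348). I choose the black one, because it stands in the block. Next come close crops and measurements.

```bash
cat > h.py <<'E'
import numpy as np,cv2
from scipy.spatial.transform import Rotation as Ro
def load(f): return dict(np.load(f))
def cloud(c):
    d=c["depth"]; v,u=np.mgrid[:d.shape[0],:d.shape[1]]
    P=np.stack([(u-c["cx"])/c["fx"]*d,(v-c["cy"])/c["fy"]*d,d],-1)
    R=cv2.Rodrigues(c["rvec"])[0]
    W=(P-c["tvec"].reshape(3))@R
    W[d==0]=np.nan
    return W
def proj(c,X): return cv2.projectPoints(np.atleast_2d(np.array(X,float)),c["rvec"],c["tvec"],np.array([[c["fx"],0,c["cx"]],[0,c["fy"],c["cy"]],[0,0,1.]]),None)[0][:,0]
def campos(c): R=cv2.Rodrigues(c["rvec"])[0]; return -R.T@c["tvec"].reshape(3)
def ray(c,u,v):
    R=cv2.Rodrigues(c["rvec"])[0]; d=R.T@np.array([(u-c["cx"])/c["fx"],(v-c["cy"])/c["fy"],1]); return campos(c),d
def atz(c,u,v,z):
    o,d=ray(c,u,v); return o+d*(z-o[2])/d[2]
def tri(c1,p1,c2,p2):
    o1,d1=ray(c1,*p1);o2,d2=ray(c2,*p2)
    A=np.stack([d1,-d2],1); s=np.linalg.lstsq(A,o2-o1,rcond=None)[0]
    a=o1+s[0]*d1;b=o2+s[1]*d2
    return (a+b)/2,np.linalg.norm(a-b)
def crop(c,x0,y0,x1,y1,k,f): cv2.imwrite(f,cv2.resize(c["pixels"][y0:y1,x0:x1],None,fx=k,fy=k,interpolation=cv2.INTER_CUBIC))
E
python3 - <<'E'
from h import *
s=load("scene0.npz");t=load("top0.npz")
crop(s,170,190,290,280,6.5,"pics/s_rod.png")
crop(s,265,145,365,235,6.5,"pics/s_con.png")
crop(t,260,120,340,260,4,"pics/t_rod.png")
crop(t,150,115,240,205,6.5,"pics/t_con.png")
print(campos(s),campos(t))
for c in(s,t):
    W=cloud(c); 
    z=W[...,2]; print(np.nanpercentile(z,[1,10,50,90,99]))
E
```

```text
[ 1.16956012 -0.70770031  1.00219145] [ 0.32473114 -0.01609014  1.12340678]
[-0.75923566 -0.74922722 -0.0008762   0.08071364  0.63961652]
[-7.60434877e-01 -7.51637141e-01 -2.27761081e-04  7.24240146e-02
  8.15857901e-01]
```

View pics/s_rod.png

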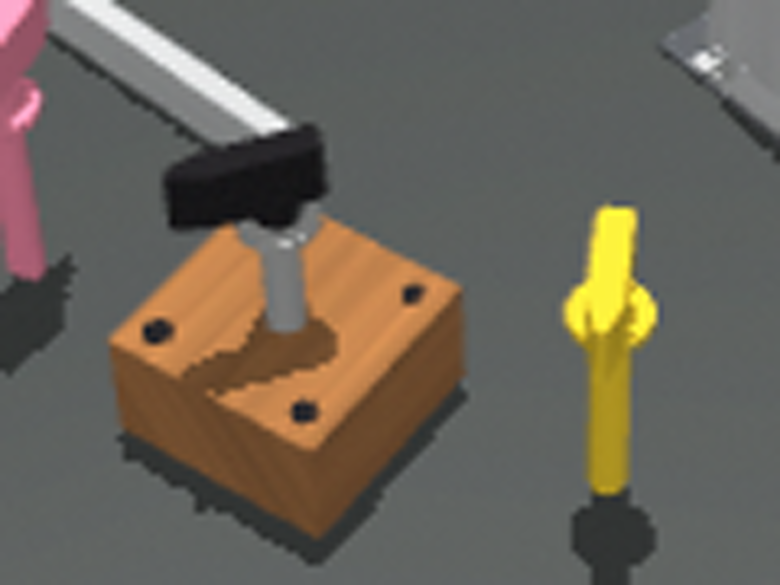

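View pics/s_con.png

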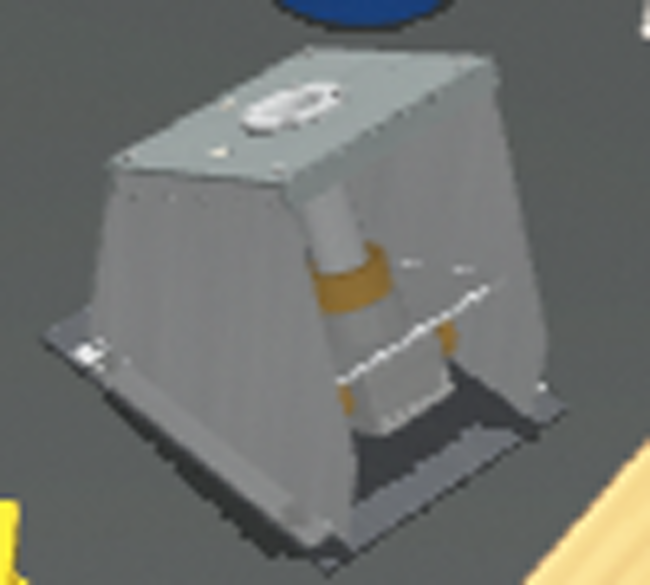

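View pics/t_rod.png

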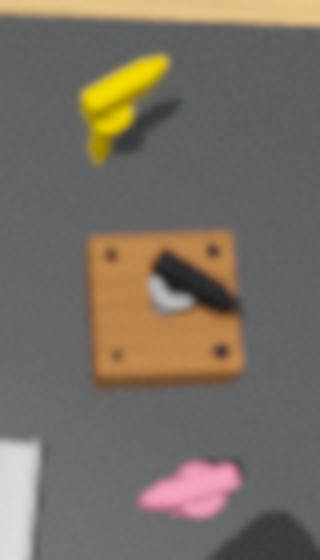

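View pics/t_con.png

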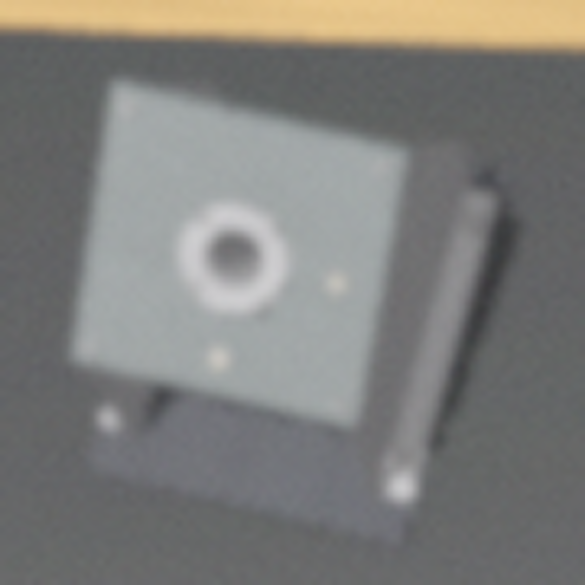

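The pixels show the black rod standing in the block, as described, with the pointed end towards the left in the scene view and the lower right in the top view. Measuring it, the block and the console.

```bash
python3 - <<'E'
from h import *
s=load("scene0.npz");t=load("top0.npz")
for n,c in(("s",s),("t",t)):
    W=cloud(c); px=c["pixels"].astype(int)
    box=(275,120,340,260) if 0 else None
    # block rough centre from top
    m=(px.max(-1)<60)&(W[...,2]>.11)&(W[...,2]<.17)
    b0=atz(t,260+165/4,120+300/4,.055)
    m&=np.linalg.norm(W[...,:2]-b0[:2],axis=-1)<.09
    P=W[m]; print(n,b0,m.sum(),P.mean(0),P.min(0),P.max(0))
    top=P[P[:,2]>.142]; print(' top',len(top), np.median(top[:,2]) if len(top) else 0)
    if len(top)>10:
        q=top[:,:2]; mu=q.mean(0); _,sv,vt=np.linalg.svd(q-mu); d=vt[0]; pr=(q-mu)@d; pp=(q-mu)@vt[1]
        print(' mu',mu,'dir',d,np.degrees(np.arctan2(d[1],d[0])),'ext',pr.min(),pr.max(),pp.min(),pp.max())
    # block top: brownish
    m=(abs(W[...,2]-.055)<.006)&(px[...,2]>px[...,0]+40)&(np.linalg.norm(W[...,:2]-b0[:2],axis=-1)<.09)
    Q=W[m]; rect=cv2.minAreaRect(Q[:,:2].astype(np.float32)*1000); print(' block',Q[:,2].mean(),rect)
    # console plate
    o=atz(t,150+235/6.5,115+256/6.5,.15)
    print(' con o',o)
    m=(np.linalg.norm(W[...,:2]-o[:2],axis=-1)<.075)&(W[...,2]>.08)
    P=W[m]
    best=None;rng=np.random.default_rng(0)
    for _ in range(500):
        a=P[rng.choice(len(P),3,False)];nn=np.cross(a[1]-a[0],a[2]-a[0]);L=np.linalg.norm(nn)
        if L<1e-6: continue
        nn/=L; e=abs((P-a[0])@nn)<.0015
        if best is None or e.sum()>best.sum():best=e
    Q=P[best];mu=Q.mean(0);nn=np.linalg.svd(Q-mu)[2][2];nn*=np.sign(nn[2])
    print(' plane',best.sum(),mu,nn,'tilt',np.degrees(np.arccos(nn[2])),'az',np.degrees(np.arctan2(nn[1],nn[0])))
E
```

```text
s [ 0.58120243 -0.13410333  0.055     ] 292 [ 0.58011411 -0.14730623  0.13885986] [ 0.5595261  -0.17318303  0.11456456] [ 0.59707302 -0.11742659  0.15300813]
 top 141 0.14826067086105496
 mu [ 0.57865212 -0.14590815] dir [-0.51518226 -0.85708065] -121.00963795819621 ext -0.028885019666700658 0.03133413810610226 -0.010404443284360675 0.007842395175903344
 block 0.05413455863356616 ((582.872314453125, -137.0153350830078), (103.16166687011719, 102.57229614257812), 4.158306121826172)
 con o [0.65463559 0.17881804 0.15      ]
 plane 469 [0.66127172 0.17654798 0.14252226] [-0.49306449  0.10571416  0.86354614] tilt 30.282894614444423 az 167.8988569212973
t [ 0.58120243 -0.13410333  0.055     ] 102 [ 0.571042   -0.14088285  0.14773205] [ 0.55718666 -0.16652479  0.13505298] [ 0.58782985 -0.11781331  0.15378424]
 top 91 0.14911907750417117
 mu [ 0.57148709 -0.14095709] dir [-0.50069553 -0.86562347] -120.04602656968042 ext -0.024670994406887487 0.028833392744535814 -0.005142522275225477 0.006403978951557634
 block 0.054343765042680695 ((579.541259765625, -131.8359375), (101.5875473022461, 100.1254653930664), 4.7954325675964355)
 con o [0.65463559 0.17881804 0.15      ]
 plane 1100 [0.65870715 0.18018376 0.14317806] [-0.48481985  0.09884107  0.86901102] tilt 29.656083356927205 az 168.47692447232194
```

```bash
python3 - <<'E'
from h import *
s=load("scene0.npz");t=load("top0.npz")
f=lambda u,v,k,x0,y0:((u+.5)/k-.5+x0,(v+.5)/k-.5+y0)
T=lambda u,v:f(u,v,6.5,150,115); S=lambda u,v:f(u,v,6.5,265,145)
TB=lambda u,v:f(u,v,4,260,120); SB=lambda u,v:f(u,v,6.5,170,190)
for n,a,b in[("flange",S(291,107),T(234,257)),("shut",S(228,102),T(218,358)),("open",S(220,152),T(337,285)),
 ("plate near-right",S(115,165),T(357,425)),("plate far right",S(290,190),T(408,150)),("plate far left",S(492,62),T(117,83)),("plate near left",S(310,50),T(72,357))]:
    X,e=tri(s,a,t,b); print(n,X.round(4),round(e,4),a,b)
print("block")
# scene corners: left(110,342), front(318,450), right(463,290), 
for n,a,b in[("c left",SB(110,342),TB(240,372)),("c front",SB(318,450),TB(235,232)),("c right",SB(463,290),TB(92,238)),
  ("hole l",SB(157,331),TB(221,351)),("hole f",SB(304,411),TB(212,250)),("hole r",SB(412,293),TB(111,255))]:
    X,e=tri(s,a,t,b); print(n,X.round(4),round(e,4), "s@z",atz(s,*a,.055).round(4),"t@z",atz(t,*b,.055).round(4))
print("lever")
X,e=tri(s,SB(167,185),t,TB(240,305));print("ptr",X,e)
E
```

```text
flange [0.6577 0.1815 0.141 ] 0.0018 (309.34615384615387, 161.03846153846155) (185.5769230769231, 154.1153846153846)
shut [0.6215 0.1891 0.1194] 0.0008 (299.65384615384613, 160.26923076923077) (183.1153846153846, 169.65384615384616)
open [0.649  0.1399 0.1391] 0.0005 (298.4230769230769, 167.96153846153845) (201.4230769230769, 158.4230769230769)
plate near-right [0.5998 0.1331 0.1091] 0.0036 (282.2692307692308, 169.96153846153845) (204.5, 179.96153846153845)
plate far right [0.699  0.1122 0.1647] 0.0019 (309.1923076923077, 173.80769230769232) (212.34615384615384, 137.65384615384616)
plate far left [0.7215 0.2305 0.1659] 0.0002 (340.2692307692308, 154.1153846153846) (167.57692307692307, 127.34615384615384)
plate near left [0.6228 0.2524 0.1083] 0.0003 (312.2692307692308, 152.26923076923077) (160.65384615384616, 169.5)
block
c left [ 0.5344 -0.1868  0.0489] 0.0005 s@z [ 0.5383 -0.1903  0.055 ] t@z [ 0.5333 -0.1856  0.055 ]
c front [ 0.6355 -0.1803  0.0537] 0.0041 s@z [ 0.6375 -0.1794  0.055 ] t@z [ 0.6337 -0.1816  0.055 ]
c right [ 0.6266 -0.0808  0.0504] 0.001 s@z [ 0.6296 -0.0834  0.055 ] t@z [ 0.625  -0.0809  0.055 ]
hole l [ 0.5477 -0.1731  0.0528] 0.001 s@z [ 0.5489 -0.1747  0.055 ] t@z [ 0.5475 -0.1724  0.055 ]
hole f [ 0.6199 -0.1665  0.0526] 0.0018 s@z [ 0.6208 -0.1686  0.055 ] t@z [ 0.6199 -0.1655  0.055 ]
hole r [ 0.6135 -0.0951  0.0524] 0.0011 s@z [ 0.6147 -0.0972  0.055 ] t@z [ 0.6132 -0.0946  0.055 ]
lever
ptr [ 0.56013375 -0.17094684  0.14326057] 0.001224090451757124
```

```bash
python3 - <<'E'
from h import *
s=load("scene0.npz");t=load("top0.npz")
for n,c in(("s",s),("t",t)):
    W=cloud(c); h=cv2.cvtColor(c["pixels"],cv2.COLOR_BGR2HSV)
    for nm,lo,hi in(("yel",24,34),("pink",160,179)):
        m=(h[...,0]>=lo)&(h[...,0]<=hi)&(h[...,1]>90)&(W[...,2]>.02)&(np.linalg.norm(W[...,:2]-[.58,-.13],axis=-1)<.25)
        P=W[m]; print(n,nm,m.sum(),P.min(0).round(3),P.max(0).round(3),np.median(P,0).round(3))
    for z0 in(.02,.06,.1):
        m=(W[...,2]>z0)&(np.linalg.norm(W[...,:2]-[.58,-.13],axis=-1)<.14); P=W[m]
        print(n,z0,P.min(0).round(3),P.max(0).round(3))
# rod shaft line
W=cloud(s);px=s["pixels"].astype(int)
m=(W[...,2]>.06)&(W[...,2]<.1)&(np.linalg.norm(W[...,:2]-[.581,-.135],axis=-1)<.03)
P=W[m];print(len(P));
for a in(.062,.072,.082,.092):
    q=P[(P[:,2]>a)&(P[:,2]<a+.01)];print(a,q.mean(0).round(4),len(q))
E
```

```text
s yel 298 [ 0.69  -0.126  0.02 ] [ 0.732 -0.07   0.143] [ 0.714 -0.095  0.117]
s pink 279 [ 0.434 -0.174  0.02 ] [ 0.465 -0.118  0.144] [ 0.453 -0.158  0.104]
s 0.02 [ 0.44  -0.191  0.02 ] [ 0.719 -0.047  0.153]
s 0.06 [ 0.44  -0.183  0.06 ] [ 0.719 -0.07   0.153]
s 0.1 [ 0.44  -0.174  0.1  ] [ 0.719 -0.07   0.153]
t yel 237 [ 0.687 -0.121  0.022] [ 0.726 -0.066  0.143] [ 0.701 -0.09   0.132]
t pink 30 [ 0.429 -0.165  0.027] [ 0.461 -0.114  0.142] [ 0.435 -0.143  0.137]
t 0.02 [ 0.44  -0.185  0.02 ] [ 0.719 -0.045  0.154]
t 0.06 [ 0.44  -0.169  0.061] [ 0.719 -0.066  0.154]
t 0.1 [ 0.44  -0.169  0.1  ] [ 0.719 -0.066  0.154]
61
0.062 [ 0.5867 -0.1403  0.0663] 14
0.072 [ 0.5868 -0.1394  0.0774] 20
0.082 [ 0.5859 -0.1394  0.0871] 15
0.092 [ 0.5859 -0.141   0.0936] 9
```

```bash
cat >> h.py <<'E'
def pose(st=None):
    if st is None:
        from plant import r
        st=r.get_state()
    return np.array(st["tcp_pos"]),Ro.from_euler("xyz",st["eef_rot"],degrees=True)
def plan(p,R,tp,tR,n):
    out=[];p0=p.copy()
    rv=(R.inv()*tR).as_rotvec()
    for i in range(1,n+1):
        goal=p0+(tp-p0)*i/n
        sl=(R.inv().apply(goal-p)/.1).round(3)
        p=p+R.apply(sl*.1)
        Rg=(R*Ro.from_rotvec((R.inv()*tR).as_rotvec()/(n-i+1)))
        tw=((R.inv()*Rg).as_rotvec()/1.5).round(4)
        R=R*Ro.from_rotvec(tw*1.5)
        out.append((sl.tolist(),tw.tolist()))
    print("slide",[o[0] for o in out]);print("turn",[o[1] for o in out])
    print("end",p.round(4),R.as_euler("xyz",degrees=True).round(2))
    return p,R
E
python3 - <<'E'
from h import *
p,R=pose()
plan(p,R,np.array([.581,-.1345,.26]),Ro.from_euler("xyz",[180,0,-120.5],degrees=True),14)
E
```

```text
slide [[-0.327, 0.209, -0.014], [-0.336, 0.196, -0.015], [-0.343, 0.182, -0.014], [-0.351, 0.168, -0.014], [-0.357, 0.153, -0.015], [-0.363, 0.139, -0.014], [-0.368, 0.124, -0.014], [-0.373, 0.108, -0.015], [-0.377, 0.094, -0.014], [-0.381, 0.077, -0.015], [-0.384, 0.062, -0.014], [-0.385, 0.047, -0.014], [-0.388, 0.03, -0.015], [-0.388, 0.015, -0.014]]
turn [[0.0001, 0.0, -0.0272], [0.0001, 0.0, -0.0272], [0.0001, 0.0, -0.0272], [0.0001, 0.0, -0.0272], [0.0001, 0.0, -0.0272], [0.0001, 0.0, -0.0272], [0.0001, 0.0, -0.0272], [0.0, 0.0, -0.0273], [0.0, 0.0, -0.0272], [0.0001, 0.0, -0.0273], [0.0, 0.0, -0.0272], [0.0001, 0.0, -0.0273], [0.0, 0.0001, -0.0272], [0.0001, 0.0, -0.0273]]
end [ 0.581  -0.1345  0.26  ] [-180.     0.  -120.5]
```

>>> apply_moves(
  slide=[
    [-0.327,0.209,-0.014],
    [-0.336,0.196,-0.015],
    [-0.343,0.182,-0.014],
    [-0.351,0.168,-0.014],
    [-0.357,0.153,-0.015],
    [-0.363,0.139,-0.014],
    [-0.368,0.124,-0.014],
  ],
  turn=[
    [0,0,-0.0272],
    [0,0,-0.0272],
    [0,0,-0.0272],
    [0,0,-0.0272],
    [0,0,-0.0272],
    [0,0,-0.0272],
    [0,0,-0.0272],
  ],
  jaw=[0.4,0.4,0.4,0.4,0.4,0.4,0.4],
  newtons=30,
)

```text
time_s: 0.8
tcp_pos: [0.4428, -0.3672, 0.2503]
eef_rot: [180.0, -0.0, -136.8]
contact_force: [-0.1, -0.3, 0.6]
gripper_width: 0.0527
```

>>> apply_moves(
  slide=[
    [-0.373,0.108,-0.015],
    [-0.377,0.094,-0.014],
    [-0.381,0.077,-0.015],
    [-0.384,0.062,-0.014],
    [-0.385,0.047,-0.014],
    [-0.388,0.03,-0.015],
    [-0.388,0.015,-0.014],
  ],
  turn=[
    [0,0,-0.0273],
    [0,0,-0.0272],
    [0,0,-0.0273],
    [0,0,-0.0272],
    [0,0,-0.0273],
    [0,0,-0.0272],
    [0,0,-0.0273],
  ],
  jaw=[0.4,0.4,0.4,0.4,0.4,0.4,0.4],
)

```text
time_s: 1.5
tcp_pos: [0.5816, -0.1333, 0.2605]
eef_rot: [180.0, -0.0, -120.4]
contact_force: [0.2, -0.1, -0.1]
gripper_width: 0.0526
```

```bash
python3 - <<'E'
from h import *
from plant import r
for n in("scene","top"):
    c=r.capture(n); np.savez(f"{n}1.npz",**c)
c=load("scene1.npz");crop(c,160,90,300,280,3.1,"pics/s1.png")
c=load("top1.npz");crop(c,250,120,390,260,4.2,"pics/t1.png")
st=r.get_state();print({k:np.round(v,3) for k,v in st.items()})
E
```

```text
{'time_s': np.float64(1.6), 'joints': array([ 6.0000e+00,  1.2638e+01, -7.7650e+00, -2.1000e-02, -6.9605e+01,
       -3.6214e+01]), 'qd': array([-2.712, -0.929, -1.82 ,  0.16 , -0.367,  0.836]), 'joint_torque': array([ 1.4610e+00, -4.6795e+01,  2.9974e+01,  6.9710e+00,  4.5000e-02,
       -1.8900e-01]), 'tcp_pos': array([ 0.583, -0.131,  0.26 ]), 'eef_rot': array([ 1.79982e+02,  1.20000e-02, -1.20221e+02]), 'contact_force': array([ 0.265, -0.226, -0.385]), 'moment': array([-0.001,  0.123, -0.014]), 'gripper_width': np.float64(0.053)}
```

View pics/s1.png

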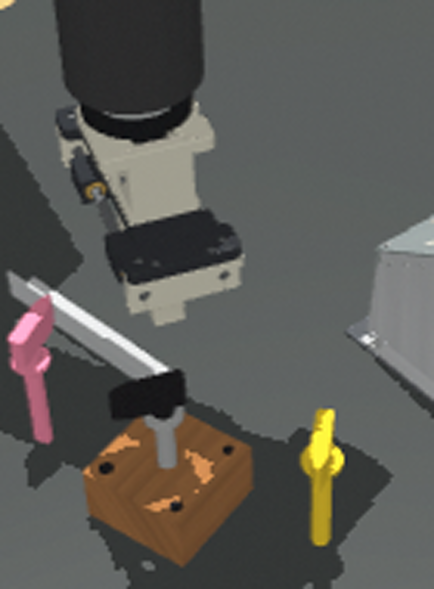

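View pics/t1.png

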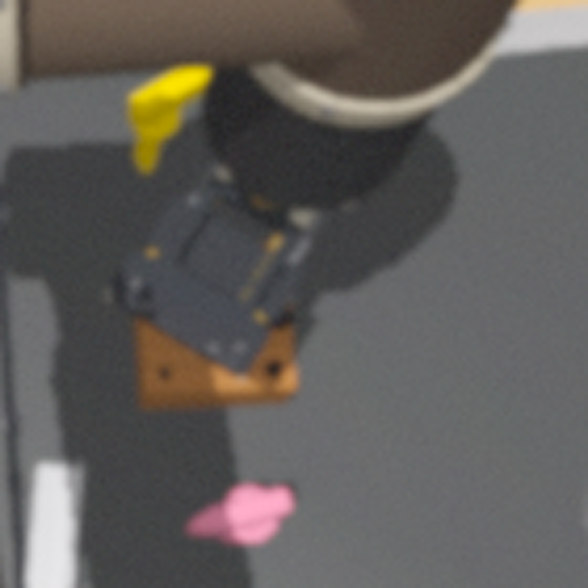

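>>> apply_moves(
  slide=[
    [0,0,0],
    [0,0,0],
    [0,0,0],
  ],
  turn=[
    [0,0,0],
    [0,0,0],
    [0,0,0],
  ],
  jaw=[0.4,0.4,0.4],
)

```text
time_s: 1.9
tcp_pos: [0.5806, -0.1357, 0.2606]
eef_rot: [180.0, -0.0, -120.6]
contact_force: [-0.2, -0.3, 0.6]
gripper_width: 0.0525
```

```bash
python3 - <<'E'
from h import *
from plant import r
c=r.capture("scene"); np.savez("scene2.npz",**c)
p,R=pose(); print(p,R.as_euler("xyz",degrees=True))
im=cv2.resize(c["pixels"][100:230,170:260],None,fx=6,fy=6,interpolation=cv2.INTER_CUBIC)
pts=[p+R.apply([a,s*b,.014]) for s in(1,-1) for b in(.0265,.0475) for a in(-.0095,.0095)]
for u,v in proj(c,pts): cv2.circle(im,(int((u-170+.5)*6),int((v-100+.5)*6)),3,(0,0,255),-1)
g=np.array([.581,-.1345,.136]);L=np.array([np.cos(np.radians(-120.5)),np.sin(np.radians(-120.5)),0])
Y=np.array([-L[1],L[0],0])
for q in [g+L*.042,g-L*.019+[0,0,.014]+Y*.007,g-L*.019+[0,0,.014]-Y*.007,g-L*.019-[0,0,.014]-Y*.007,g-[0,0,.081],g-[0,0,.014]-L*.019+Y*.007]:
    u,v=proj(c,q)[0]; cv2.circle(im,(int((u-170+.5)*6),int((v-100+.5)*6)),3,(0,255,0),-1)
cv2.imwrite("pics/s2.png",cv2.resize(im,None,fx=.75,fy=.75))
E
```

```text
[ 0.58067665 -0.13569305  0.26070381] [ 1.79996855e+02 -1.40590998e-04 -1.20572840e+02]
```

View pics/s2.png

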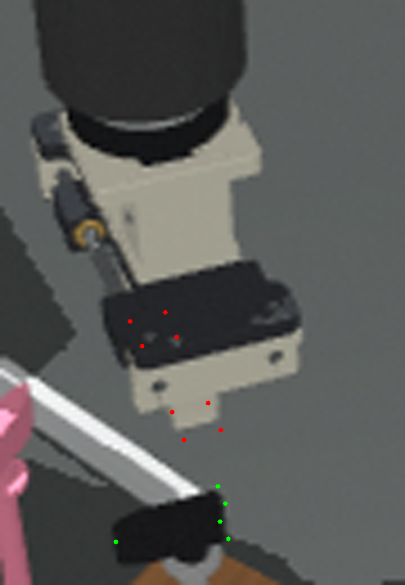

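>>> apply_moves(
  slide=[
    [-0.01,0,0.3],
    [0,0,0.3],
    [0,0,0.25],
    [0,0,0.2],
    [0,0,0.12],
    [0,0,0.05],
    [0,0,0],
    [0,0,0],
  ],
  turn=[
    [0,0,0],
    [0,0,0],
    [0,0,0],
    [0,0,0],
    [0,0,0],
    [0,0,0],
    [0,0,0],
    [0,0,0],
  ],
  jaw=[0.4,0.4,0.4,0.4,0.4,0.4,0.4,0.4],
)

```text
time_s: 2.75
tcp_pos: [0.5823, -0.1342, 0.1397]
eef_rot: [-179.9, 0.0, -120.5]
contact_force: [0.1, 0.2, -0.2]
gripper_width: 0.0525
```

```bash
cat > look.py <<'E'
import sys
from h import *
from plant import r
k=sys.argv[1]
c=r.capture("scene"); np.savez(f"scene{k}.npz",**c)
x0,y0,x1,y1=map(int,sys.argv[2:6]);f=float(sys.argv[6])
crop(c,x0,y0,x1,y1,f,f"pics/s{k}.png")
if len(sys.argv)>7:
    c=r.capture("top"); np.savez(f"top{k}.npz",**c)
    x0,y0,x1,y1=map(int,sys.argv[7:11])
    crop(c,x0,y0,x1,y1,f,f"pics/t{k}.png")
st=r.get_state()
print({a:np.round(b,3).tolist() for a,b in st.items()})
E
python3 look.py 3 170 170 260 280 5.3
```

```text
{'time_s': 2.8, 'joints': [5.764, 18.037, -17.132, 0.019, -54.726, -36.263], 'qd': [0.053, -0.092, -0.097, -0.065, 0.032, -0.003], 'joint_torque': [-0.068, -50.406, 25.215, 6.036, -0.022, -0.0], 'tcp_pos': [0.582, -0.134, 0.14], 'eef_rot': [-179.907, 0.049, -120.488], 'contact_force': [-0.363, 1.184, -0.933], 'moment': [-0.006, 0.038, -0.053], 'gripper_width': 0.053}
```

View pics/s3.png

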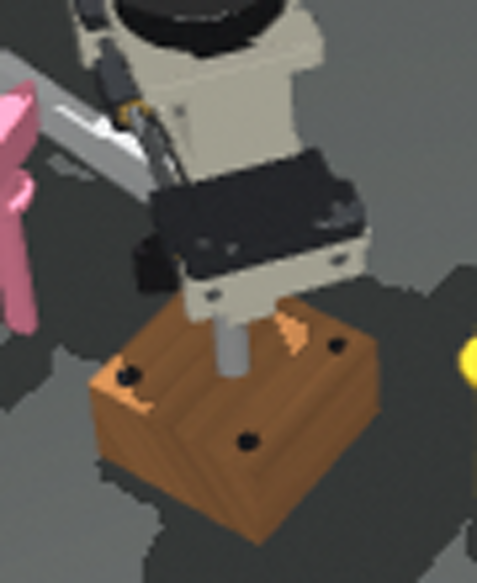

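>>> apply_moves(
  slide=[
    [0,0,0],
    [0,0,0],
    [0,0,0],
    [0,0,0],
    [0,0,0],
    [0,0,0],
  ],
  turn=[
    [0,0,0],
    [0,0,0],
    [0,0,0],
    [0,0,0],
    [0,0,0],
    [0,0,0],
  ],
  jaw=[1,1,1,1,1,1],
  newtons=55,
)

```text
time_s: 3.4
tcp_pos: [0.5817, -0.134, 0.1387]
eef_rot: [-180.0, 0.0, -120.5]
contact_force: [0.4, -0.5, 0.3]
gripper_width: 0.0137
```

>>> apply_moves(
  slide=[
    [0,0,-0.1],
    [0,0,-0.3],
    [0,0,-0.4],
    [0,0,-0.4],
    [0,0,-0.4],
    [0,0,-0.3],
    [0,0,-0.1],
    [0,0,0],
  ],
  turn=[
    [0,0,0],
    [0,0,0],
    [0,0,0],
    [0,0,0],
    [0,0,0],
    [0,0,0],
    [0,0,0],
    [0,0,0],
  ],
  jaw=[1,1,1,1,1,1,1,1],
)

```text
time_s: 4.2
tcp_pos: [0.5819, -0.1339, 0.3401]
eef_rot: [-179.9, 0.1, -120.5]
contact_force: [-0.2, -0.0, -3.9]
gripper_width: 0.0135
```

```bash
python3 look.py 4 170 60 290 230 3.4; cat > con.py <<'E'
from h import *
from scipy.optimize import least_squares
s=load("scene0.npz");t=load("top0.npz")
f=lambda u,v,k,x0,y0:((u+.5)/k-.5+x0,(v+.5)/k-.5+y0)
T=lambda u,v:f(u,v,6.5,150,115); S=lambda u,v:f(u,v,6.5,265,145)
def axes(az):
    a=np.radians(az); h=np.array([np.cos(a),np.sin(a),0]); c,sn=np.cos(np.pi/6),np.sin(np.pi/6)
    x=h*c+np.array([0,0,sn]); n=-h*sn+np.array([0,0,c]); y=np.cross(n,x); return x,y,n
for A,B in((61,59),(59,61)):
  pts={"flange":(0,0,0),"shut":(-43,0,-3),"open":(0,-43,-3),"nr":(-A,-B,-3),"fr":(A,-B,-3),"fl":(A,B,-3),"nl":(-A,B,-3)}
  so={"flange":S(291,107),"shut":S(228,102),"open":S(220,152),"nr":S(113,163),"fr":S(290,187),"fl":S(494,62),"nl":S(310,50)}
  to={"flange":T(234,257),"shut":T(218,358),"open":T(337,285),"nr":T(357,425),"fr":T(408,150),"fl":T(117,83),"nl":T(72,357)}
  def res(q,sep=True,use="st"):
    x,y,n=axes(q[3]); o=[]
    for k,(a,b,c) in pts.items():
        X=q[:3]+(a*x+b*y+c*n)/1000
        if "s" in use:o.append(proj(s,X)[0]-so[k])
        if "t" in use:o.append(proj(t,X)[0]-to[k])
    return np.ravel(o)
  for u in("st","s","t"):
    z=least_squares(res,[.658,.181,.143,-12],kwargs=dict(use=u),loss="soft_l1",x_scale=[.01,.01,.01,1])
    print(A,u,z.x.round(4),"rms",np.sqrt((z.fun**2).mean()).round(2)); 
    if u=="st":print(z.fun.round(1).tolist())
E
python3 con.py
```

```text
{'time_s': 4.25, 'joints': [5.772, 10.522, -0.423, -0.044, -79.073, -36.265], 'qd': [-0.074, 1.407, -2.187, -0.395, 0.497, 0.008], 'joint_torque': [-0.054, -49.293, 33.387, 8.211, -0.16, 0.001], 'tcp_pos': [0.581, -0.134, 0.338], 'eef_rot': [179.96, 0.024, -120.501], 'contact_force': [0.148, -0.154, -3.23], 'moment': [0.102, 0.091, 0.023], 'gripper_width': 0.014}
61 st [  0.658    0.1822   0.1407 -12.3528] rms 0.67
[0.5, -0.1, -0.0, 0.2, 0.7, 0.8, 0.1, -0.2, 0.3, 0.5, 0.0, -0.4, -1.1, -0.2, -1.5, 1.3, -0.3, -0.8, -0.7, -0.6, 0.1, -0.1, 0.7, -1.1, -0.9, 0.1, 0.6, 1.0]
61 s [  0.6552   0.1875   0.1358 -12.6429] rms 0.56
61 t [  0.6592   0.1829   0.1366 -11.9914] rms 0.74
59 st [  0.6581   0.1821   0.1408 -11.9172] rms 0.48
[0.5, -0.1, 0.0, 0.1, 0.6, 0.9, 0.2, -0.2, 0.4, 0.6, 0.1, -0.5, -1.2, 0.3, -0.4, 0.6, -1.1, -0.5, -0.2, 0.1, 0.1, -0.5, -0.3, -0.5, -0.2, -0.1, 0.1, 0.2]
59 s [  0.6509   0.195    0.1285 -11.8364] rms 0.57
59 t [  0.6594   0.1828   0.1367 -11.884 ] rms 0.29
```

View pics/s4.png

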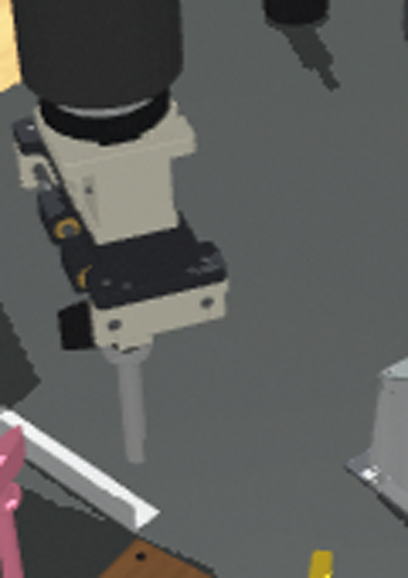

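```bash
cat >> con.py <<'E'
print("fixed z")
for Z in(.141,.143,.1445):
  for u in("st","s","t"):
    z=least_squares(lambda q:res([q[0],q[1],Z,q[2]],use=u),[.658,.181,-12],x_scale=[.01,.01,1])
    print(Z,u,z.x.round(4),np.sqrt((z.fun**2).mean()).round(2))
    if Z>.144: print("   flange only",atz(s,*so["flange"],Z).round(4),atz(t,*to["flange"],Z).round(4))
# depth on flange / sheet
x,y,n=axes(-11.9)
for nm,c in(("s",s),("t",t)):
    W=cloud(c); D=W-np.array([.658,.181,.144]); a,b,h=D@x,D@y,D@n; rr=np.hypot(a,b)
    m=(rr<.02)&(rr>.0145)&(abs(h)<.01); k=(rr>.03)&(abs(a)<.05)&(abs(b)<.05)&(abs(h)<.015)
    print(nm,"flange h",np.median(h[m]),m.sum(),"sheet h",np.median(h[k]),k.sum())
E
python3 con.py | sed -n '/fixed/,$p'
```

```text
fixed z
0.141 st [  0.6581   0.1821 -11.8275] 0.48
0.141 s [  0.6583   0.1824 -11.7336] 0.6
0.141 t [  0.6579   0.1819 -11.8962] 0.3
0.143 st [  0.6582   0.1814 -11.8253] 0.56
0.143 s [  0.6595   0.1803 -11.7395] 0.61
0.143 t [  0.6573   0.1815 -11.9047] 0.31
0.1445 st [  0.6582   0.1808 -11.8236] 0.68
   flange only [0.6594 0.1769 0.1445] [0.6572 0.1815 0.1445]
0.1445 s [  0.6604   0.1788 -11.7439] 0.62
   flange only [0.6594 0.1769 0.1445] [0.6572 0.1815 0.1445]
0.1445 t [  0.6568   0.1812 -11.911 ] 0.32
   flange only [0.6594 0.1769 0.1445] [0.6572 0.1815 0.1445]
s flange h -0.001039628433029037 23 sheet h -0.003439747939220501 286
t flange h 0.0019189546765758575 88 sheet h -0.0011187887189204576 983
```

```bash
python3 - <<'E'
from h import *
c=load("scene4.npz")
from plant import r
p,R=pose();print(p)
im=cv2.resize(c["pixels"][150:200,185:225],None,fx=12,fy=12,interpolation=cv2.INTER_CUBIC)
for d in(.03,.0367,.06,.09,.12,.1287):
    for o in(-.008,0,.008):
        # lateral direction perpendicular to view
        v=p-campos(c); l=np.cross(v,[0,0,1]);l/=np.linalg.norm(l)
        u,w=proj(c,p+R.apply([0,0,d])+l*o)[0]; cv2.circle(im,(int((u-185+.5)*12),int((w-150+.5)*12)),3,(0,0,255),-1)
cv2.imwrite("pics/s4b.png",im)
E
```

```text
[ 0.58128017 -0.13374435  0.33807671]
```

View pics/s4b.png

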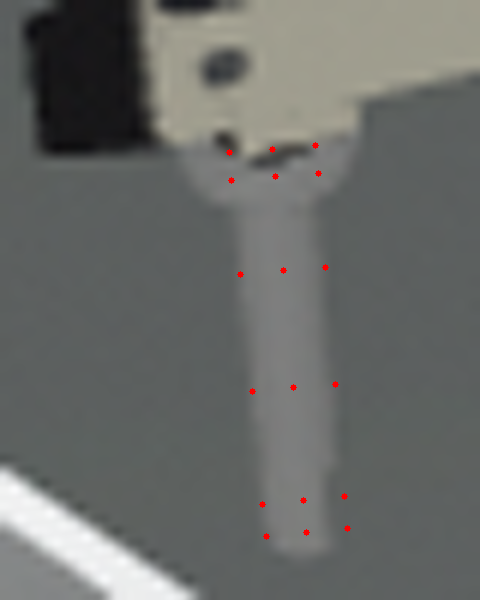

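```bash
cat >> h.py <<'E'
AZ=-11.9
M=np.array([.6582,.181,.144])
def axes(az=None):
    a=np.radians(AZ if az is None else az); h=np.array([np.cos(a),np.sin(a),0]); c,sn=np.cos(np.pi/6),.5
    x=h*c+np.array([0,0,sn]); n=-h*sn+np.array([0,0,c]); y=np.cross(n,x); return x,y,n
def tool(th):
    x,y,n=axes(); t=np.radians(th); X=-np.cos(t)*x-np.sin(t)*y; Z=-n
    return Ro.from_matrix(np.stack([X,np.cross(Z,X),Z],1))
def face(p,R):
    """tcp in face frame mm, theta, tilt err deg"""
    x,y,n=axes(); d=p-M; B=np.stack([x,y,n],1)
    tx=B.T@R.apply([1,0,0]); tz=B.T@R.apply([0,0,1])
    return (B.T@d*1000).round(2),np.degrees(np.arctan2(-tx[1],-tx[0])).round(2),np.degrees(tz[:2]).round(2)
E
python3 - <<'E'
from h import *
p,R=pose()
x,y,n=axes();print(n)
p,R=plan(p,R,M+n*.154+np.array([0,0,.045]),tool(94),12)
plan(p,R,M+n*.154,tool(94),2)
E
```

```text
[-0.48925449  0.10310209  0.8660254 ]
slide [[-0.238, 0.139, 0.013], [-0.242, 0.131, 0.009], [-0.247, 0.124, 0.005], [-0.25, 0.116, 0.0], [-0.254, 0.108, -0.003], [-0.257, 0.1, -0.006], [-0.26, 0.09, -0.008], [-0.263, 0.082, -0.011], [-0.266, 0.074, -0.013], [-0.268, 0.063, -0.015], [-0.27, 0.055, -0.015], [-0.272, 0.045, -0.016]]
turn [[0.0291, -0.0037, -0.0214], [0.0291, -0.0037, -0.0214], [0.0291, -0.0037, -0.0214], [0.0291, -0.0037, -0.0214], [0.0291, -0.0037, -0.0214], [0.0291, -0.0037, -0.0214], [0.029, -0.0037, -0.0214], [0.029, -0.0037, -0.0214], [0.0291, -0.0037, -0.0215], [0.029, -0.0037, -0.0214], [0.0291, -0.0037, -0.0215], [0.029, -0.0036, -0.0214]]
end [0.5829 0.1969 0.3223] [-150.06   -2.    -98.44]
slide [[-0.008, 0.112, 0.195], [-0.007, 0.112, 0.194]]
turn [[0.0, -0.0, -0.0], [0.0, -0.0, -0.0]]
end [0.5829 0.1968 0.2774] [-150.06   -2.    -98.44]
```

>>> apply_moves(
  slide=[
    [-0.238,0.139,0.013],
    [-0.242,0.131,0.009],
    [-0.247,0.124,0.005],
    [-0.25,0.116,0.0],
    [-0.254,0.108,-0.003],
    [-0.257,0.1,-0.006],
  ],
  turn=[
    [0.0291,-0.0037,-0.0214],
    [0.0291,-0.0037,-0.0214],
    [0.0291,-0.0037,-0.0214],
    [0.0291,-0.0037,-0.0214],
    [0.0291,-0.0037,-0.0214],
    [0.0291,-0.0037,-0.0214],
  ],
  jaw=[1,1,1,1,1,1],
)

```text
time_s: 4.85
tcp_pos: [0.5812, 0.0323, 0.328]
eef_rot: [-165.0, 0.3, -109.3]
contact_force: [-0.2, -0.1, -2.2]
gripper_width: 0.0137
```

>>> apply_moves(
  slide=[
    [-0.26,0.09,-0.008],
    [-0.263,0.082,-0.011],
    [-0.266,0.074,-0.013],
    [-0.268,0.063,-0.015],
    [-0.27,0.055,-0.015],
    [-0.272,0.045,-0.016],
    [0,0,0],
    [0,0,0],
  ],
  turn=[
    [0.029,-0.0037,-0.0214],
    [0.029,-0.0037,-0.0214],
    [0.0291,-0.0037,-0.0215],
    [0.029,-0.0037,-0.0214],
    [0.0291,-0.0037,-0.0215],
    [0.029,-0.0036,-0.0214],
    [0,0,0],
    [0,0,0],
  ],
  jaw=[1,1,1,1,1,1,1,1],
)

```text
time_s: 5.65
tcp_pos: [0.582, 0.1964, 0.3198]
eef_rot: [-150.2, -2.2, -98.4]
contact_force: [0.3, -0.4, -1.9]
gripper_width: 0.0138
```

```bash
python3 look.py 5 240 40 370 230 3 130 40 290 220; python3 - <<'E'
from h import *
p,R=pose();print(face(p,R))
plan(p,R,M+axes()[2]*.154,tool(94),3)
E
```

```text
{'time_s': 5.75, 'joints': [49.183, -0.625, -34.56, 36.772, -46.974, -80.525], 'qd': [-0.538, -0.477, 0.849, 0.277, -0.06, -0.032], 'joint_torque': [0.412, -29.086, 30.009, 6.795, 0.15, 0.032], 'tcp_pos': [0.583, 0.196, 0.321], 'eef_rot': [-150.152, -2.121, -98.465], 'contact_force': [-0.692, -0.236, -2.281], 'moment': [0.508, 2.108, 0.004], 'gripper_width': 0.013}
(array([ 22.06,  -0.89, 191.98]), np.float64(94.03), array([-0.08, -0.13]))
slide [[-0.008, 0.073, 0.127], [-0.009, 0.073, 0.126], [-0.008, 0.073, 0.127]]
turn [[0.0004, -0.0005, 0.0001], [0.0003, -0.0005, 0.0002], [0.0004, -0.0004, 0.0001]]
end [0.5829 0.1969 0.2774] [-150.06   -2.    -98.43]
```

View pics/s5.png

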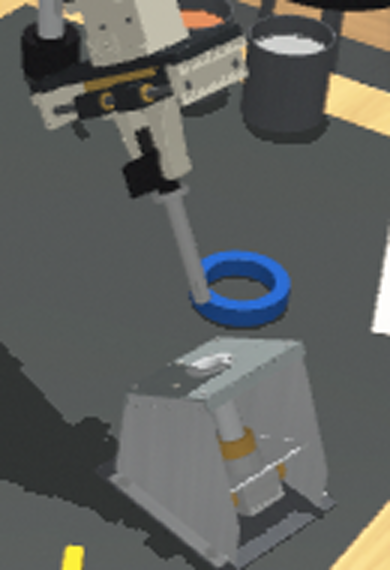

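View pics/t5.png

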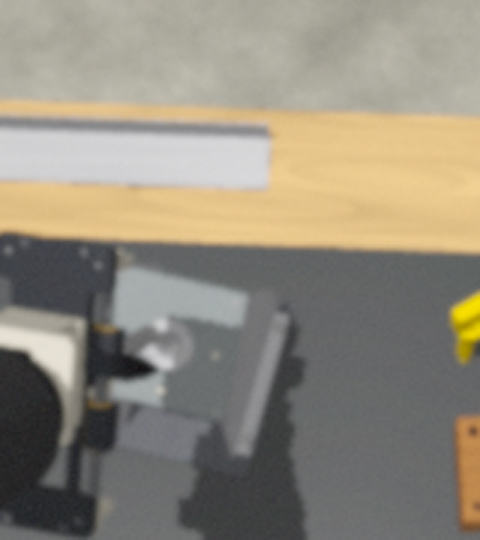

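>>> apply_moves(
  slide=[
    [-0.008,0.073,0.127],
    [-0.009,0.073,0.126],
    [-0.008,0.073,0.127],
    [0,0,0],
    [0,0,0],
  ],
  turn=[
    [0,0,0],
    [0,0,0],
    [0,0,0],
    [0,0,0],
    [0,0,0],
  ],
  jaw=[1,1,1,1,1],
)

```text
time_s: 6.25
tcp_pos: [0.5836, 0.1968, 0.2789]
eef_rot: [-150.1, -2.1, -98.5]
contact_force: [0.1, -0.1, -1.7]
gripper_width: 0.0138
```

```bash
python3 look.py 6 270 110 370 200 6 150 115 240 205; cat > ov.py <<'E'
import sys
from h import *
k=sys.argv[1]
p,R=pose();print(face(p,R))
x,y,n=axes()
for nm,(x0,y0,x1,y1) in(("scene",(270,110,370,200)),("top",(150,115,240,205))):
    c=load(f"{nm}{k}.npz");K=7
    im=cv2.resize(c["pixels"][y0:y1,x0:x1],None,fx=K,fy=K,interpolation=cv2.INTER_CUBIC)
    D=lambda X,col,rr=2:[cv2.circle(im,(int((u-x0+.5)*K),int((v-y0+.5)*K)),rr,col,-1) for u,v in proj(c,X)]
    a=np.linspace(0,2*np.pi,40)
    D([M+.0225*(np.cos(q)*x+np.sin(q)*y) for q in a],(0,255,0),1)
    D([M],(0,255,0),3)
    D([p+R.apply([0,0,d]) for d in(.05,.07,.09,.11,.1287)],(0,0,255),3)
    D([p+R.apply([.008*np.cos(q),.008*np.sin(q),.1287]) for q in a],(0,0,255),1)
    cv2.imwrite(f"pics/{nm[0]}{k}o.png",im)
E
python3 ov.py 6
```

```text
{'time_s': 6.35, 'joints': [48.033, 1.094, -39.48, 41.266, -41.093, -85.729], 'qd': [0.244, -0.191, 0.069, 0.029, 0.225, -0.181], 'joint_torque': [-0.133, -30.034, 28.47, 5.841, -0.085, 0.048], 'tcp_pos': [0.584, 0.198, 0.28], 'eef_rot': [-149.994, -1.98, -98.463], 'contact_force': [-0.129, -0.255, -2.387], 'moment': [0.412, 2.143, -0.017], 'gripper_width': 0.013}
(array([  1.92,   0.88, 155.68]), np.float64(93.97), array([0.07, 0.01]))
```

View pics/s6o.png

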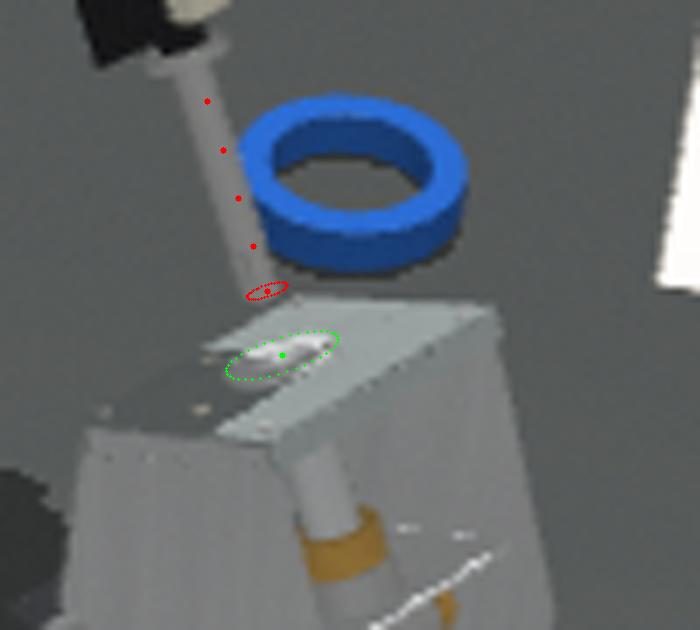

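View pics/t6o.png

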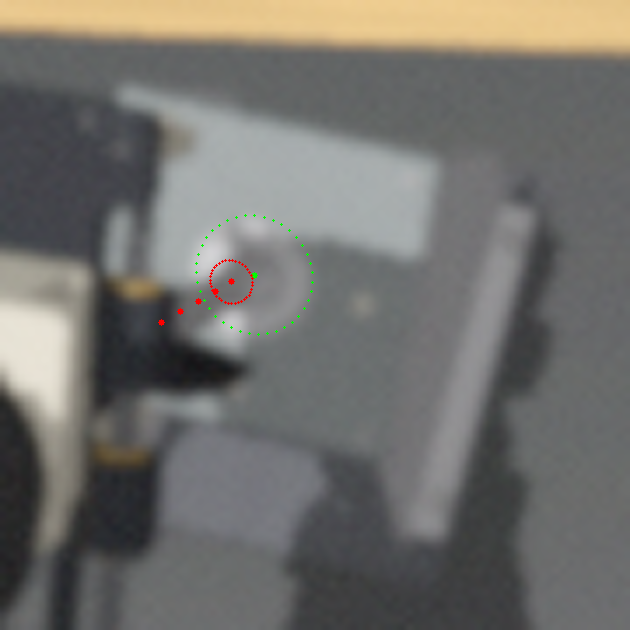

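```bash
python3 - <<'E'
from h import *
c=load("scene6.npz");crop(c,280,108,330,170,11,"pics/s6z.png")
c=load("top6.npz");c["pixels"]=cv2.convertScaleAbs(c["pixels"],alpha=1.7,beta=-60);crop(c,165,135,205,175,14,"pics/t6z.png")
E
```

```text
(no output)
```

View pics/s6z.png

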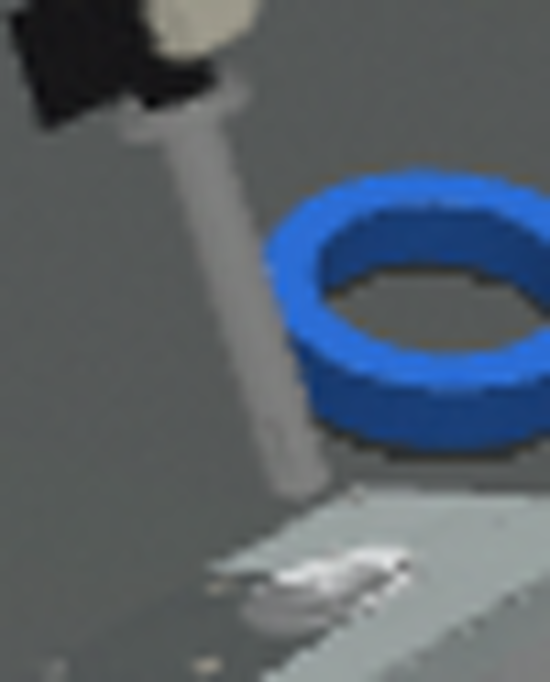

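View pics/t6z.png

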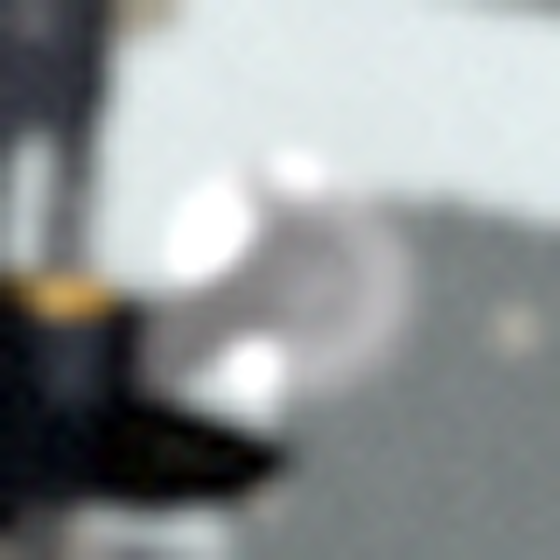

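```bash
python3 - <<'E'
from h import *
p,R=pose();print(face(p,R))
n=axes()[2]
p,R=plan(p,R,M+n*.150,tool(94),2)
p,R=plan(p,R,M+n*.118,tool(94),4)
E
```

```text
(array([  1.92,   0.88, 155.68]), np.float64(93.97), array([0.07, 0.01]))
slide [[0.004, 0.01, 0.028], [0.003, 0.01, 0.029]]
turn [[-0.0004, 0.0, -0.0002], [-0.0004, 0.0, -0.0002]]
end [0.5848 0.1965 0.2739] [-150.06   -2.    -98.43]
slide [[0.0, -0.0, 0.08], [0.0, -0.0, 0.08], [0.0, -0.0, 0.08], [0.001, -0.0, 0.08]]
turn [[0.0, 0.0, 0.0], [0.0, 0.0, 0.0], [0.0, 0.0, 0.0], [0.0, 0.0, 0.0]]
end [0.6005 0.1931 0.2462] [-150.06   -2.    -98.43]
```

>>> apply_moves(
  slide=[
    [0.004,0.01,0.028],
    [0.003,0.01,0.029],
    [0,0,0.08],
    [0,0,0.08],
    [0,0,0.06],
    [0,0,0.05],
    [0,0,0],
    [0,0,0],
  ],
  turn=[
    [0,0,0],
    [0,0,0],
    [0,0,0],
    [0,0,0],
    [0,0,0],
    [0,0,0],
    [0,0,0],
    [0,0,0],
  ],
  jaw=[1,1,1,1,1,1,1,1],
)

```text
time_s: 7.15
tcp_pos: [0.5977, 0.1935, 0.2493]
eef_rot: [-150.0, -2.1, -98.4]
contact_force: [-0.0, -0.1, -1.9]
gripper_width: 0.0138
```

```bash
python3 look.py 7 270 100 370 200 6 150 115 240 205; cat > st.py <<'E'
from h import *
from plant import r
st=r.get_state(); p,R=pose(st); x,y,n=axes(); B=np.stack([x,y,n],1)
f=B.T@st["contact_force"]-B.T@np.array([0,0,-2.2])
print("t",round(st["time_s"],2),"face",face(p,R),"F(face,-rod)",f.round(2),"mom",(B.T@st["moment"]).round(2),"j6",st["joints"].round(1).tolist(),"w",round(st["gripper_width"],4))
E
python3 st.py
```

```text
{'time_s': 7.25, 'joints': [45.217, 3.525, -41.908, 45.452, -36.168, -88.59], 'qd': [0.255, -0.31, -0.004, 0.021, -0.003, 0.025], 'joint_torque': [-0.102, -32.575, 27.588, 5.144, -0.176, 0.039], 'tcp_pos': [0.598, 0.194, 0.25], 'eef_rot': [-150.02, -2.024, -98.428], 'contact_force': [-0.023, 0.226, -1.59], 'moment': [0.48, 2.161, -0.045], 'gripper_width': 0.013}
t 7.25 face (array([-7.3000e-01,  6.0000e-02,  1.2255e+02]), np.float64(94.02), array([ 0.04, -0.02])) F(face,-rod) [0.25 0.22 0.56] mom [-0.    2.21 -0.05] j6 [45.2, 3.5, -41.9, 45.5, -36.2, -88.6] w 0.0134
```

View pics/s7.png

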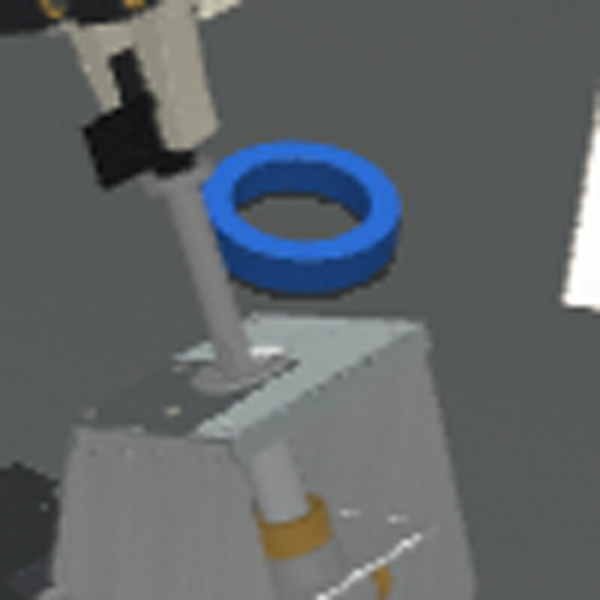

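View pics/t7.png

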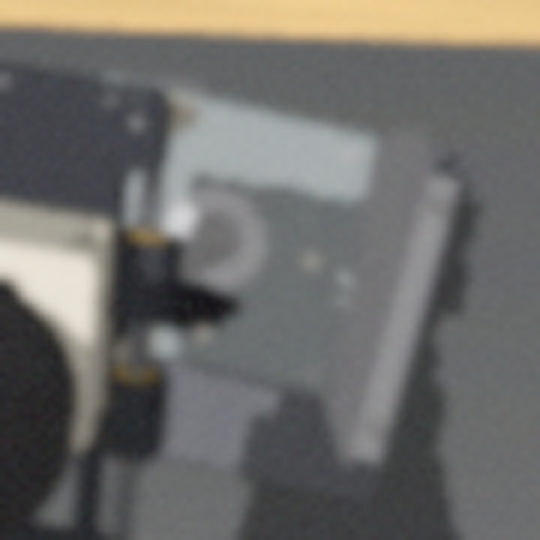

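>>> apply_moves(
  slide=[
    [0,0,0.04],
    [0,0,0.04],
    [0,0,0.04],
    [0,0,0.04],
    [0,0,0],
  ],
  turn=[
    [0,0,0],
    [0,0,0],
    [0,0,0],
    [0,0,0],
    [0,0,0],
  ],
  jaw=[1,1,1,1,1],
)

```text
time_s: 7.75
tcp_pos: [0.6056, 0.1919, 0.2351]
eef_rot: [-150.1, -2.1, -98.4]
contact_force: [1.9, 0.3, -2.3]
gripper_width: 0.0139
```

```bash
python3 st.py
```

```text
t 7.75 face (array([ -0.95,  -0.18, 105.77]), np.float64(94.03), array([ 0.01, -0.06])) F(face,-rod) [ 1.51  0.66 -0.96] mom [ 0.17  1.57 -0.  ] j6 [43.6, 4.9, -42.9, 48.0, -33.8, -90.2] w 0.0139
```

>>> apply_moves(
  slide=[
    [0,-0.008,0.04],
    [0,0,0.05],
    [0,0,0.05],
    [0,0,0.05],
    [0,0,0.03],
    [0,0,0],
  ],
  turn=[
    [0,0,0],
    [0,0,0],
    [0,0,0],
    [0,0,0],
    [0,0,0],
    [0,0,0],
  ],
  jaw=[1,1,1,1,1,1],
)

```text
time_s: 8.35
tcp_pos: [0.6169, 0.1893, 0.2163]
eef_rot: [-150.1, -2.1, -98.4]
contact_force: [-0.3, 0.2, -1.9]
gripper_width: 0.0137
```

```bash
python3 st.py
```

```text
t 8.35 face (array([-0.35, -0.37, 83.72]), np.float64(94.03), array([-0.01, -0.08])) F(face,-rod) [-0.1   0.1   0.46] mom [ 0.02  2.22 -0.07] j6 [41.2, 6.7, -44.2, 51.9, -30.6, -92.8] w 0.0137
```

>>> apply_moves(
  slide=[
    [0,0,0.05],
    [0,0,0.06],
    [0,0,0.06],
    [0,0,0.06],
    [0,0,0.05],
    [0,0,0.04],
    [0,0,0],
    [0,0,0],
  ],
  turn=[
    [0,0,0],
    [0,0,0],
    [0,0,0],
    [0,0,0],
    [0,0,0],
    [0,0,0],
    [0,0,0],
    [0,0,0],
  ],
  jaw=[1,1,1,1,1,1,1,1],
)

```text
time_s: 9.15
tcp_pos: [0.6326, 0.1862, 0.1892]
eef_rot: [-150.0, -2.1, -98.4]
contact_force: [-0.8, 0.6, -1.4]
gripper_width: 0.0133
```

```bash
python3 st.py
```

```text
t 9.15 face (array([-4.000e-02, -2.400e-01,  5.222e+01]), np.float64(94.02), array([ 0.02, -0.05])) F(face,-rod) [-0.41  0.41  1.11] mom [-0.    2.18  0.01] j6 [37.3, 9.4, -46.1, 59.6, -26.1, -97.9] w 0.0133
```

>>> apply_moves(
  slide=[
    [0,0,0.02],
    [0,0,0.02],
    [0,0,0.015],
    [0,0,0.01],
    [0,0,0],
  ],
  turn=[
    [0,0,0],
    [0,0,0],
    [0,0,0],
    [0,0,0],
    [0,0,0],
  ],
  jaw=[1,1,1,1,1],
)

```text
time_s: 9.65
tcp_pos: [0.6357, 0.1856, 0.1835]
eef_rot: [-150.0, -2.0, -98.4]
contact_force: [-0.4, 0.1, -1.8]
gripper_width: 0.0133
```

```bash
python3 st.py
```

```text
t 9.65 face (array([-0.15, -0.15, 45.7 ]), np.float64(94.02), array([ 0.02, -0.04])) F(face,-rod) [-0.16 -0.04  0.56] mom [-0.04  2.23  0.  ] j6 [36.4, 9.9, -46.4, 61.6, -25.2, -99.2] w 0.0133
```

>>> apply_moves(
  slide=[
    [0,0,0.01],
    [0,0,0.01],
    [0,0,0],
  ],
  turn=[
    [0,0,0],
    [0,0,0],
    [0,0,0],
  ],
  jaw=[1,1,1],
)

```text
time_s: 9.95
tcp_pos: [0.6367, 0.1854, 0.1818]
eef_rot: [-150.0, -2.0, -98.4]
contact_force: [-0.0, -0.4, -1.7]
gripper_width: 0.0136
```

```bash
python3 st.py
```

```text
t 9.95 face (array([-0.14, -0.1 , 43.75]), np.float64(94.02), array([ 0.02, -0.04])) F(face,-rod) [ 0.3  -0.44  0.35] mom [ 0.02  2.24 -0.01] j6 [36.1, 10.1, -46.6, 62.2, -24.9, -99.6] w 0.0136
```

>>> apply_moves(
  slide=[
    [0,0,0.01],
    [0,0,0.01],
    [0,0,0],
  ],
  turn=[
    [0,0,0],
    [0,0,0],
    [0,0,0],
  ],
  jaw=[1,1,1],
)

```text
time_s: 10.25
tcp_pos: [0.6376, 0.1852, 0.18]
eef_rot: [-150.0, -2.0, -98.4]
contact_force: [-0.4, -0.1, -2.2]
gripper_width: 0.0139
```

```bash
python3 st.py
```

```text
t 10.25 face (array([-0.17, -0.14, 41.68]), np.float64(94.03), array([ 0.02, -0.04])) F(face,-rod) [-0.31 -0.16  0.2 ] mom [ 0.04  2.26 -0.03] j6 [35.8, 10.3, -46.7, 62.8, -24.6, -100.1] w 0.0139
```

>>> apply_moves(
  slide=[
    [0,0,0.01],
    [0,0,0.01],
    [0,0,0],
  ],
  turn=[
    [0,0,0],
    [0,0,0],
    [0,0,0],
  ],
  jaw=[1,1,1],
)

```text
time_s: 10.55
tcp_pos: [0.6386, 0.185, 0.1783]
eef_rot: [-150.0, -2.0, -98.4]
contact_force: [-0.5, 0.9, -3.1]
gripper_width: 0.0136
```

```bash
python3 look.py 8 285 130 345 190 10 >/dev/null; python3 st.py
```

```text
t 10.6 face (array([-0.14, -0.15, 39.73]), np.float64(94.02), array([ 0.02, -0.04])) F(face,-rod) [0.5  0.43 0.69] mom [-0.09  2.26 -0.03] j6 [35.5, 10.4, -46.8, 63.4, -24.3, -100.5] w 0.0137
```

View pics/s8.png

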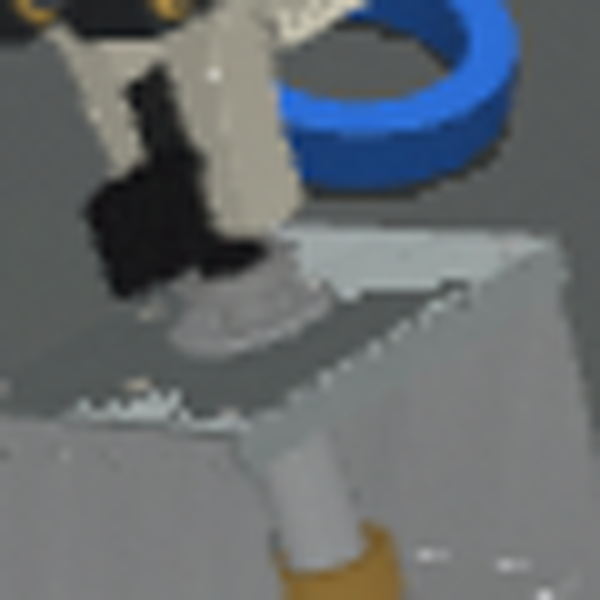

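>>> apply_moves(
  slide=[
    [0,0,0.015],
    [0,0,0.015],
    [0,0,0.01],
    [0,0,0],
  ],
  turn=[
    [0,0,0],
    [0,0,0],
    [0,0,0],
    [0,0,0],
  ],
  jaw=[1,1,1,1],
)

```text
time_s: 11.0
tcp_pos: [0.6406, 0.1845, 0.1748]
eef_rot: [-150.0, -2.1, -98.4]
contact_force: [-0.0, -0.3, -1.9]
gripper_width: 0.0137
```

```bash
python3 st.py
```

```text
t 11.0 face (array([-0.17, -0.18, 35.63]), np.float64(94.03), array([ 0.02, -0.05])) F(face,-rod) [ 0.19 -0.3   0.28] mom [0.01 2.22 0.  ] j6 [34.9, 10.8, -47.0, 64.8, -23.8, -101.4] w 0.0137
```

>>> apply_moves(
  slide=[
    [0,0,0.01],
    [0,0,0.01],
    [0,0,0.01],
    [0,0,0],
  ],
  turn=[
    [0,0,0],
    [0,0,0],
    [0,0,0],
    [0,0,0],
  ],
  jaw=[1,1,1,1],
)

```text
time_s: 11.4
tcp_pos: [0.642, 0.1843, 0.1722]
eef_rot: [-150.0, -2.0, -98.4]
contact_force: [-0.2, -0.6, -3.1]
gripper_width: 0.0135
```

```bash
python3 st.py
```

```text
t 11.4 face (array([-0.15, -0.1 , 32.7 ]), np.float64(94.03), array([ 0.02, -0.04])) F(face,-rod) [-0.54 -0.63 -0.75] mom [ 0.02  2.24 -0.02] j6 [34.4, 11.0, -47.1, 65.8, -23.4, -102.0] w 0.0135
```

>>> apply_moves(
  slide=[
    [0,0,0.01],
    [0,0,0.01],
    [0,0,0],
  ],
  turn=[
    [0,0,0],
    [0,0,0],
    [0,0,0],
  ],
  jaw=[1,1,1],
)

```text
time_s: 11.7
tcp_pos: [0.6428, 0.1843, 0.1713]
eef_rot: [-150.0, -2.0, -98.4]
contact_force: [-7.7, 0.3, 5.5]
gripper_width: 0.0135
```

```bash
python3 look.py 9 285 130 345 190 10 >/dev/null; python3 st.py
```

```text
t 11.75 face (array([-2.000e-02, -1.000e-02,  3.149e+01]), np.float64(94.03), array([0.07, 0.  ])) F(face,-rod) [-4.16 -1.47  9.66] mom [-0.63  3.58 -0.05] j6 [34.1, 11.1, -47.3, 66.5, -23.1, -102.5] w 0.0132
```

View pics/s9.png

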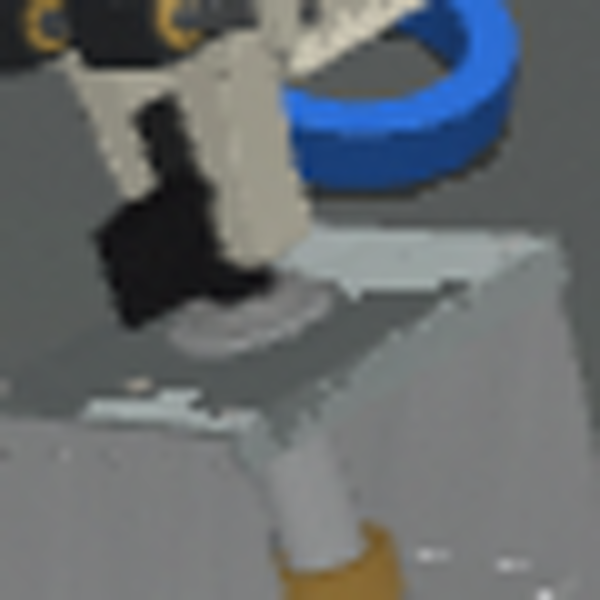

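>>> apply_moves(
  slide=[
    [0,0,0.008],
    [0,0,0],
    [0,0,0],
  ],
  turn=[
    [0,0,0],
    [0,0,0],
    [0,0,0],
  ],
  jaw=[1,1,1],
)

```text
time_s: 12.05
tcp_pos: [0.6428, 0.1843, 0.1712]
eef_rot: [-149.9, -2.0, -98.4]
contact_force: [-17.4, 0.7, 12.0]
gripper_width: 0.0134
```

```bash
python3 st.py
```

```text
t 12.05 face (array([0.000e+00, 2.000e-02, 3.145e+01]), np.float64(94.05), array([0.11, 0.03])) F(face,-rod) [-7.77 -2.92 20.89] mom [-1.37  5.06  0.  ] j6 [34.0, 11.1, -47.3, 66.8, -23.1, -102.7] w 0.0134
```

>>> apply_moves(
  slide=[
    [0,0,-0.012],
    [0,0,0],
    [0,0,0],
    [0,0,0],
    [0,0,0],
    [0,0,0],
  ],
  turn=[
    [0,0,0],
    [0,0,0],
    [0,0,0],
    [0,0,0],
    [0,0,0],
    [0,0,0],
  ],
  jaw=[1,1,0.4,0.4,0.4,0.4],
)

```text
time_s: 12.65
tcp_pos: [0.643, 0.1842, 0.1711]
eef_rot: [-150.0, -2.0, -98.4]
contact_force: [0.4, -0.4, -1.1]
gripper_width: 0.0404
```

>>> apply_moves(
  slide=[
    [0,0,-0.1],
    [0,0,-0.2],
    [0,0,-0.2],
    [0,0,0],
    [0,0,0],
  ],
  turn=[
    [0,0,0],
    [0,0,0],
    [0,0,0],
    [0,0,0],
    [0,0,-0.05],
  ],
  jaw=[0.4,0.4,0.4,0.4,0.4],
)

```text
time_s: 13.15
tcp_pos: [0.6184, 0.1902, 0.2149]
eef_rot: [-150.2, -4.1, -94.6]
contact_force: [0.2, -0.4, 0.4]
gripper_width: 0.0525
```

```bash
python3 look.py 10 270 110 360 200 6.5 150 115 240 205 >/dev/null; python3 st.py
```

```text
t 13.25 face (array([-0.25,  0.09, 81.04]), np.float64(98.41), array([ 0.03, -0.02])) F(face,-rod) [1.32 0.17 1.46] mom [0.02 1.78 0.04] j6 [40.9, 6.9, -44.4, 52.6, -30.1, -88.9] w 0.0527
```

View pics/s10.png

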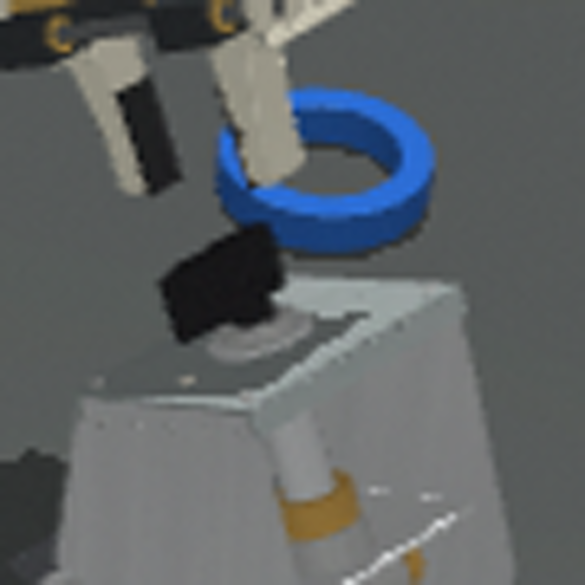

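View pics/t10.png

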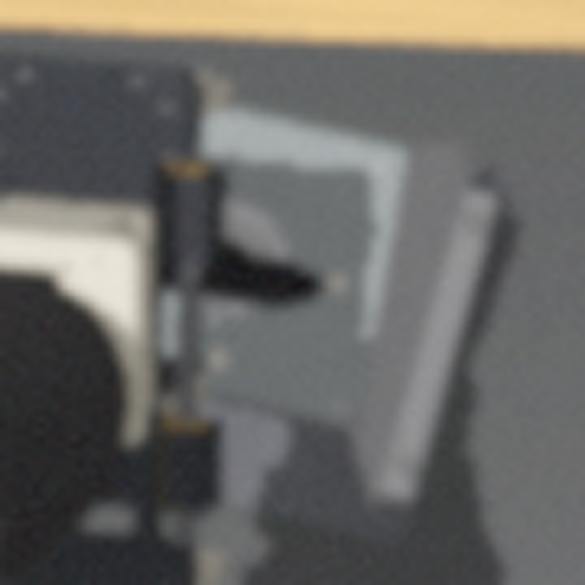

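>>> apply_moves(
  slide=[
    [0,0,0],
    [0,0,0],
    [0,0,0],
    [0,0,0],
    [0,0,0],
    [0,0,0],
    [0,0,0],
  ],
  turn=[
    [0,0,-0.097],
    [0,0,-0.097],
    [0,0,-0.097],
    [0,0,-0.097],
    [0,0,-0.097],
    [0,0,-0.097],
    [0,0,-0.097],
  ],
  jaw=[0.4,0.4,0.4,0.4,0.4,0.4,0.4],
)

```text
time_s: 13.95
tcp_pos: [0.6184, 0.189, 0.2136]
eef_rot: [-167.3, -27.4, -38.1]
contact_force: [0.8, 0.0, -0.2]
gripper_width: 0.0522
```

>>> apply_moves(
  slide=[
    [0,0,0],
    [0,0,0],
    [0,0,0],
    [0,0,0],
    [0,0,0],
    [0,0,0],
    [0,0,0],
  ],
  turn=[
    [0,0,-0.097],
    [0,0,-0.097],
    [0,0,-0.097],
    [0,0,-0.097],
    [0,0,-0.097],
    [0,0,-0.097],
    [0,0,-0.097],
  ],
  jaw=[0.4,0.4,0.4,0.4,0.4,0.4,0.4],
)

```text
time_s: 14.65
tcp_pos: [0.6184, 0.189, 0.2136]
eef_rot: [161.5, -24.1, 27.3]
contact_force: [-0.8, -0.6, 0.2]
gripper_width: 0.0523
```

>>> apply_moves(
  slide=[
    [0,0,0],
    [0,0,0],
    [0,0,0],
    [0,0,0],
    [0,0,0],
    [0,0,0],
    [0,0,0],
    [0,0,0],
  ],
  turn=[
    [0,0,-0.097],
    [0,0,-0.097],
    [0,0,-0.097],
    [0,0,-0.097],
    [0,0,-0.097],
    [0,0,-0.097],
    [0,0,-0.097],
    [0,0,0],
  ],
  jaw=[0.4,0.4,0.4,0.4,0.4,0.4,0.4,0.4],
)

```text
time_s: 15.45
tcp_pos: [0.6184, 0.189, 0.2136]
eef_rot: [150.1, 1.8, 81.0]
contact_force: [-0.3, 1.0, 0.7]
gripper_width: 0.0526
```

```bash
python3 st.py; python3 - <<'E'
from h import *
p,R=pose();plan(p,R,M+axes()[2]*.0325,tool(274),5)
E
```

```text
t 15.45 face (array([-0.35, -0.39, 80.59]), np.float64(-86.58), array([-0.  , -0.08])) F(face,-rod) [1.08 0.92 2.78] mom [-0.11  1.64  0.04] j6 [40.9, 7.0, -44.4, 52.6, -30.2, 86.2] w 0.0526
slide [[0.001, 0.001, 0.096], [0.001, 0.001, 0.096], [0.001, 0.0, 0.097], [0.0, 0.001, 0.096], [0.001, 0.001, 0.096]]
turn [[-0.0, 0.0002, -0.0014], [-0.0, 0.0002, -0.0013], [-0.0, 0.0002, -0.0014], [-0.0, 0.0002, -0.0013], [-0.0001, 0.0001, -0.0014]]
end [0.6423 0.1843 0.1721] [150.06   2.    81.56]
```

>>> apply_moves(
  slide=[
    [0.001,0.001,0.1],
    [0.001,0.001,0.12],
    [0.001,0,0.12],
    [0,0.001,0.1],
    [0,0,0.04],
    [0,0,0],
    [0,0,0],
  ],
  turn=[
    [0,0,-0.0035],
    [0,0,-0.0035],
    [0,0,0],
    [0,0,0],
    [0,0,0],
    [0,0,0],
    [0,0,0],
  ],
  jaw=[0.4,0.4,0.4,0.4,0.4,0.4,0.4],
)

```text
time_s: 16.15
tcp_pos: [0.6422, 0.1844, 0.173]
eef_rot: [150.0, 2.0, 81.4]
contact_force: [0.5, 1.0, 0.4]
gripper_width: 0.0528
```

>>> apply_moves(
  slide=[
    [0,0,0],
    [0,0,0],
    [0,0,0],
    [0,0,0],
    [0,0,0],
    [0,0,0],
  ],
  turn=[
    [0,0,0],
    [0,0,0],
    [0,0,0],
    [0,0,0],
    [0,0,0],
    [0,0,0],
  ],
  jaw=[1,1,1,1,1,1],
)

```text
time_s: 16.75
tcp_pos: [0.6421, 0.1848, 0.173]
eef_rot: [150.0, 2.0, 81.6]
contact_force: [-0.3, -0.3, 1.6]
gripper_width: 0.0134
```

```bash
python3 st.py; python3 look.py 11 270 110 360 200 6.5 >/dev/null
```

```text
t 16.75 face (array([ 0.15,  0.37, 33.36]), np.float64(-86.01), array([ 0.03, -0.02])) F(face,-rod) [ 1.72 -0.39  3.44] mom [-0.18  1.97  0.03] j6 [34.5, 11.0, -47.1, 65.5, -23.5, 78.1] w 0.0134
```

View pics/s11.png

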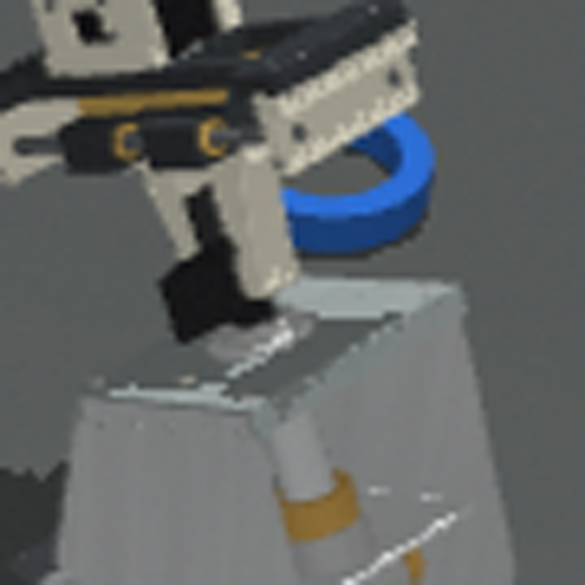

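>>> apply_moves(
  slide=[
    [0,0,0],
    [0,0,0],
    [0,0,0],
    [0,0,0],
    [0,0,0],
  ],
  turn=[
    [0,0,0.05],
    [0,0,0.05],
    [0,0,0.05],
    [0,0,0.05],
    [0,0,0],
  ],
  jaw=[1,1,1,1,1],
)

```text
time_s: 17.3
tcp_pos: [0.6421, 0.1848, 0.1729]
eef_rot: [150.6, -6.6, 66.6]
contact_force: [-2.2, 1.3, 1.3]
gripper_width: 0.0136
```

```bash
python3 st.py
```

```text
t 17.3 face (array([ 0.11,  0.37, 33.32]), np.float64(-103.26), array([ 0.03, -0.02])) F(face,-rod) [-0.35  0.76  4.29] mom [-0.09  2.16  0.07] j6 [34.5, 11.0, -47.1, 65.5, -23.5, 60.9] w 0.0136
```

>>> apply_moves(
  slide=[
    [0,0,0],
    [0,0,0],
    [0,0,0],
    [0,0,0],
  ],
  turn=[
    [0,0,0.05],
    [0,0,0.05],
    [0,0,0.05],
    [0,0,0.05],
  ],
  jaw=[1,1,1,1],
)

```text
time_s: 17.7
tcp_pos: [0.6418, 0.1842, 0.1729]
eef_rot: [153.5, -14.6, 51.1]
contact_force: [-3.4, -1.5, 3.9]
gripper_width: 0.0134
```

```bash
python3 st.py;  python3 look.py 12 270 110 360 200 6.5 150 115 240 205 >/dev/null; python3 st.py
```

```text
t 17.7 face (array([ 2.000e-02, -2.900e-01,  3.337e+01]), np.float64(-120.41), array([ 0.03, -0.08])) F(face,-rod) [ 0.45 -2.16  6.77] mom [-1.1   2.29  0.17] j6 [34.5, 11.0, -47.1, 65.5, -23.5, 43.7] w 0.0134
t 17.8 face (array([ 0.07, -0.31, 33.33]), np.float64(-120.34), array([ 0.03, -0.08])) F(face,-rod) [ 0.21 -1.97  7.29] mom [-1.18  2.37  0.07] j6 [34.5, 11.0, -47.1, 65.5, -23.5, 43.8] w 0.0138
```

View pics/s12.png

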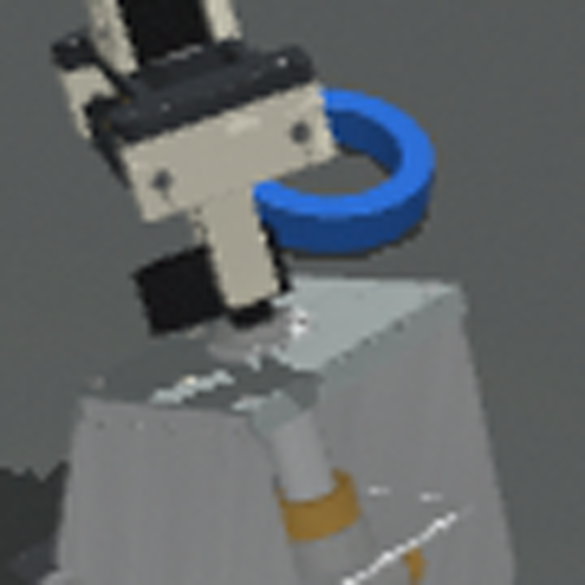

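>>> apply_moves(
  slide=[
    [0,0,0],
    [0,0,0],
    [0,0,0],
    [0,0,0],
    [0,0,0],
    [0,0,0],
    [0,0,0],
    [0,0,0],
  ],
  turn=[
    [0,0,0.05],
    [0,0,0.05],
    [0,0,0.05],
    [0,0,0.05],
    [0,0,0.05],
    [0,0,0.05],
    [0,0,0.05],
    [0,0,0.05],
  ],
  jaw=[1,1,1,1,1,1,1,1],
)

```text
time_s: 18.6
tcp_pos: [0.6421, 0.184, 0.1731]
eef_rot: [166.0, -26.9, 16.7]
contact_force: [-3.0, -1.5, 4.4]
gripper_width: 0.0138
```

```bash
python3 st.py
```

```text
t 18.6 face (array([ 0.42, -0.42, 33.38]), np.float64(-154.7), array([ 0.06, -0.1 ])) F(face,-rod) [ 0.98 -2.08  7.02] mom [-1.48  2.22  0.37] j6 [34.5, 11.0, -47.1, 65.5, -23.6, 9.4] w 0.0138
```

>>> apply_moves(
  slide=[
    [0,0,0],
    [0,0,0],
    [0,0,0],
    [0,0,0],
    [0,0,0],
    [0,0,0],
    [0,0,0],
  ],
  turn=[
    [0,0,0.035],
    [0,0,0.035],
    [0,0,0.035],
    [0,0,0.035],
    [0,0,0.035],
    [0,0,0.035],
    [0,0,0.03],
  ],
  jaw=[1,1,1,1,1,1,1],
)

```text
time_s: 19.3
tcp_pos: [0.6421, 0.184, 0.1731]
eef_rot: [177.2, -29.9, -6.4]
contact_force: [-3.9, -1.5, 4.5]
gripper_width: 0.0135
```

```bash
python3 st.py
```

```text
t 19.3 face (array([ 0.37, -0.4 , 33.4 ]), np.float64(-175.27), array([ 0.05, -0.1 ])) F(face,-rod) [ 0.3  -2.32  7.6 ] mom [-1.44  2.35  0.41] j6 [34.5, 11.0, -47.1, 65.5, -23.6, -11.1] w 0.0135
```

>>> apply_moves(
  slide=[
    [0,0,0],
    [0,0,0],
    [0,0,0],
  ],
  turn=[
    [0,0,0.02],
    [0,0,0.02],
    [0,0,0.015],
  ],
  jaw=[1,1,1],
)

```text
time_s: 19.6
tcp_pos: [0.642, 0.184, 0.1731]
eef_rot: [179.9, -30.0, -11.9]
contact_force: [-5.3, -2.6, 5.1]
gripper_width: 0.0136
```

```bash
python3 st.py
```

```text
t 19.6 face (array([ 0.3 , -0.37, 33.38]), np.float64(179.97), array([ 0.05, -0.09])) F(face,-rod) [-0.37 -3.61  8.69] mom [-1.64  2.47  0.39] j6 [34.5, 11.0, -47.1, 65.5, -23.5, -15.9] w 0.0136
```

>>> apply_moves(
  slide=[
    [0,0,0],
    [0,0,0],
  ],
  turn=[
    [0,0,0.015],
    [0,0,0.01],
  ],
  jaw=[1,1],
)

```text
time_s: 19.8
tcp_pos: [0.6421, 0.184, 0.173]
eef_rot: [-178.8, -30.0, -14.4]
contact_force: [-5.7, -2.7, 4.9]
gripper_width: 0.0135
```

```bash
python3 st.py
```

```text
t 19.8 face (array([ 0.29, -0.37, 33.36]), np.float64(177.84), array([ 0.04, -0.09])) F(face,-rod) [-0.8  -3.86  8.72] mom [-1.57  2.45  0.36] j6 [34.5, 11.0, -47.1, 65.5, -23.5, -18.0] w 0.0135
```

>>> apply_moves(
  slide=[
    [0,0,0],
    [0,0,0],
  ],
  turn=[
    [0,0,0.015],
    [0,0,0.01],
  ],
  jaw=[1,1],
)

```text
time_s: 20.0
tcp_pos: [0.6421, 0.1841, 0.173]
eef_rot: [-177.6, -30.0, -16.9]
contact_force: [-5.1, -2.4, 4.9]
gripper_width: 0.0135
```

```bash
python3 st.py
```

```text
t 20.0 face (array([ 0.29, -0.34, 33.37]), np.float64(175.69), array([ 0.04, -0.09])) F(face,-rod) [-0.34 -3.38  8.41] mom [-1.57  2.52  0.41] j6 [34.5, 11.0, -47.1, 65.5, -23.5, -20.2] w 0.0135
```

>>> apply_moves(
  slide=[
    [0,0,0],
    [0,0,0],
  ],
  turn=[
    [0,0,0.015],
    [0,0,0],
  ],
  jaw=[1,1],
)

```text
time_s: 20.2
tcp_pos: [0.6421, 0.1841, 0.173]
eef_rot: [-176.9, -29.9, -18.4]
contact_force: [-5.4, -1.8, 5.7]
gripper_width: 0.0135
```

```bash
python3 st.py; python3 look.py 13 270 110 360 200 6.5 150 115 240 205 >/dev/null;python3 st.py
```

```text
t 20.2 face (array([ 0.29, -0.34, 33.36]), np.float64(174.41), array([ 0.04, -0.09])) F(face,-rod) [-0.33 -2.86  9.32] mom [-1.53  2.46  0.35] j6 [34.5, 11.0, -47.1, 65.5, -23.5, -21.5] w 0.0135
t 20.3 face (array([ 0.31, -0.35, 33.37]), np.float64(174.44), array([ 0.04, -0.09])) F(face,-rod) [ 0.23 -3.78  8.63] mom [-1.51  2.45  0.31] j6 [34.5, 11.0, -47.1, 65.5, -23.5, -21.4] w 0.0135
```

View pics/s13.png

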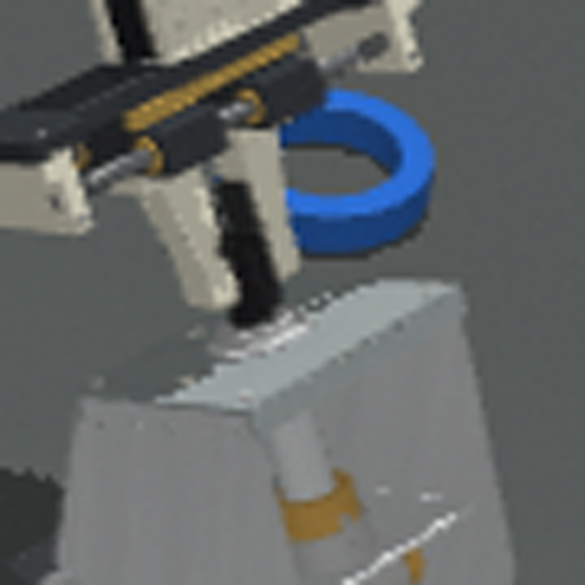

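View pics/t13.png

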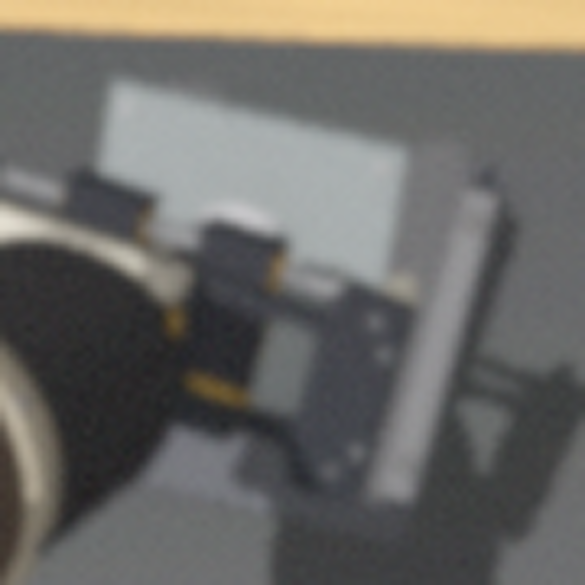

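>>> apply_moves(
  slide=[
    [0,0,0],
    [0,0,0],
  ],
  turn=[
    [0,0,0.015],
    [0,0,0.01],
  ],
  jaw=[1,1],
)

```text
time_s: 20.5
tcp_pos: [0.642, 0.1841, 0.173]
eef_rot: [-175.6, -29.8, -20.8]
contact_force: [-4.8, -1.6, 5.8]
gripper_width: 0.0135
```

```bash
python3 st.py
```

```text
t 20.5 face (array([ 0.27, -0.33, 33.37]), np.float64(172.26), array([ 0.04, -0.08])) F(face,-rod) [ 0.21 -2.52  9.14] mom [-1.56  2.55  0.35] j6 [34.5, 11.0, -47.1, 65.5, -23.5, -23.6] w 0.0135
```

>>> apply_moves(
  slide=[
    [0,0,0],
  ],
  turn=[
    [0,0,0.015],
  ],
  jaw=[1],
)

```text
time_s: 20.6
tcp_pos: [0.642, 0.1841, 0.173]
eef_rot: [-174.9, -29.6, -22.3]
contact_force: [-4.8, -2.1, 5.9]
gripper_width: 0.0137
```

```bash
python3 st.py
```

```text
t 20.6 face (array([ 0.26, -0.34, 33.37]), np.float64(170.98), array([ 0.04, -0.08])) F(face,-rod) [ 0.35 -3.09  9.2 ] mom [-1.57  2.55  0.37] j6 [34.5, 11.0, -47.1, 65.5, -23.5, -24.9] w 0.0137
```

>>> apply_moves(
  slide=[
    [0,0,0],
  ],
  turn=[
    [0,0,0.015],
  ],
  jaw=[1],
)

```text
time_s: 20.7
tcp_pos: [0.642, 0.1841, 0.173]
eef_rot: [-174.2, -29.5, -23.8]
contact_force: [-4.4, -2.7, 5.7]
gripper_width: 0.0136
```

```bash
python3 st.py
```

```text
t 20.7 face (array([ 0.27, -0.32, 33.36]), np.float64(169.68), array([ 0.04, -0.08])) F(face,-rod) [ 0.74 -3.59  8.74] mom [-1.55  2.53  0.35] j6 [34.5, 11.0, -47.1, 65.5, -23.5, -26.2] w 0.0136
```

>>> apply_moves(
  slide=[
    [0,0,0],
  ],
  turn=[
    [0,0,0.015],
  ],
  jaw=[1],
)

```text
time_s: 20.8
tcp_pos: [0.6421, 0.1841, 0.1731]
eef_rot: [-173.4, -29.4, -25.3]
contact_force: [-4.6, -2.0, 4.9]
gripper_width: 0.0136
```

```bash
python3 st.py; python3 look.py 14 285 140 345 190 12
```

```text
t 20.8 face (array([ 0.3 , -0.31, 33.38]), np.float64(168.39), array([ 0.04, -0.08])) F(face,-rod) [-0.01 -2.94  8.15] mom [-1.49  2.55  0.4 ] j6 [34.5, 11.0, -47.1, 65.5, -23.5, -27.5] w 0.0136
{'time_s': 20.85, 'joints': [34.49, 10.999, -47.076, 65.515, -23.538, -27.562], 'qd': [0.024, -0.034, -0.076, 0.069, 0.011, 2.19], 'joint_torque': [0.425, -36.354, 24.444, 2.437, 0.691, -0.125], 'tcp_pos': [0.642, 0.184, 0.173], 'eef_rot': [-173.389, -29.373, -25.352], 'contact_force': [-4.772, -1.8, 5.667], 'moment': [-0.867, 2.799, -0.458], 'gripper_width': 0.014}
```

View pics/s14.png

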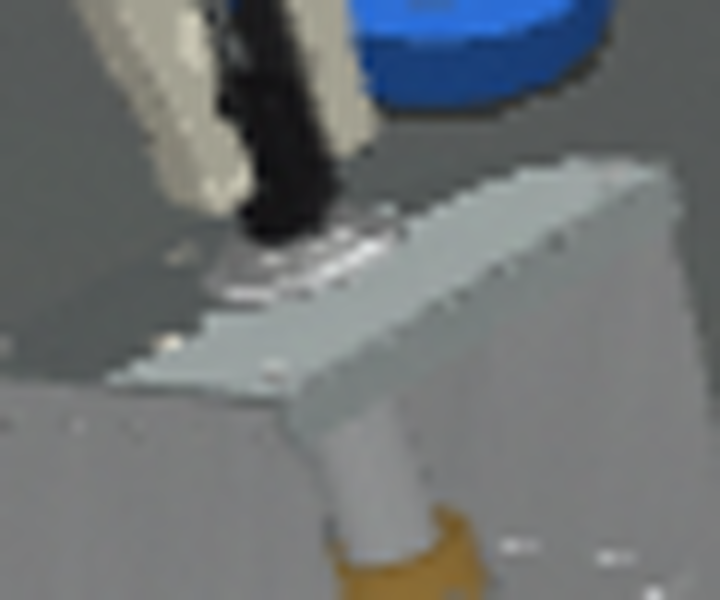

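```bash
sed -i 's/print("t"/print("jt6",st["joint_torque"][5].round(3),"t"/' st.py; python3 st.py
```

```text
jt6 -0.125 t 20.85 face (array([ 0.26, -0.29, 33.39]), np.float64(168.3), array([ 0.04, -0.08])) F(face,-rod) [ 0.21 -2.75  8.96] mom [-1.46  2.56  0.32] j6 [34.5, 11.0, -47.1, 65.5, -23.5, -27.6] w 0.0135
```

>>> apply_moves(
  slide=[
    [0,0,0],
    [0,0,0],
  ],
  turn=[
    [0,0,0.015],
    [0,0,0.01],
  ],
  jaw=[1,1],
)

```text
time_s: 21.05
tcp_pos: [0.642, 0.1841, 0.173]
eef_rot: [-172.2, -29.1, -27.7]
contact_force: [-5.4, -2.8, 5.9]
gripper_width: 0.0136
```

```bash
python3 st.py
```

```text
jt6 -0.169 t 21.05 face (array([ 0.24, -0.27, 33.37]), np.float64(166.25), array([ 0.04, -0.08])) F(face,-rod) [ 0.01 -3.85  9.39] mom [-1.5   2.62  0.37] j6 [34.5, 11.0, -47.1, 65.5, -23.5, -29.6] w 0.0136
```

>>> apply_moves(
  slide=[
    [0,0,0],
    [0,0,0],
  ],
  turn=[
    [0,0,0.015],
    [0,0,0.01],
  ],
  jaw=[1,1],
)

```text
time_s: 21.25
tcp_pos: [0.642, 0.1841, 0.173]
eef_rot: [-171.1, -28.8, -30.1]
contact_force: [-5.1, -2.3, 4.8]
gripper_width: 0.0135
```

```bash
python3 st.py
```

```text
jt6 -0.184 t 21.25 face (array([ 0.24, -0.29, 33.38]), np.float64(164.1), array([ 0.04, -0.08])) F(face,-rod) [-0.4  -3.26  8.3 ] mom [-1.51  2.62  0.35] j6 [34.5, 11.0, -47.1, 65.5, -23.5, -31.8] w 0.0135
```

>>> apply_moves(
  slide=[
    [0,0,0],
    [0,0,0],
    [0,0,0],
    [0,0,-0.15],
    [0,0,-0.3],
    [0,0,-0.3],
    [0,0,-0.2],
    [0,0,0],
  ],
  turn=[
    [0,0,0],
    [0,0,0],
    [0,0,0],
    [0,0,0],
    [0,0,0],
    [0,0,0],
    [0,0,0],
    [0,0,0],
  ],
  jaw=[0.4,0.4,0.4,0.4,0.4,0.4,0.4,0.4],
)

```text
time_s: 22.05
tcp_pos: [0.5958, 0.1965, 0.2583]
eef_rot: [-170.7, -28.8, -30.2]
contact_force: [0.8, 1.1, 1.0]
gripper_width: 0.0527
```

```bash
python3 look.py 15 270 100 360 200 6 150 115 240 205 >/dev/null;python3 st.py
```

```text
jt6 0.075 t 22.15 face (array([  0.13,   0.92, 128.53]), np.float64(164.02), array([0.05, 0.05])) F(face,-rod) [ 0.65 -0.26  0.74] mom [-0.13  1.85 -0.01] j6 [45.7, 3.1, -41.4, 44.6, -37.0, -18.0] w 0.0525
```

View pics/s15.png

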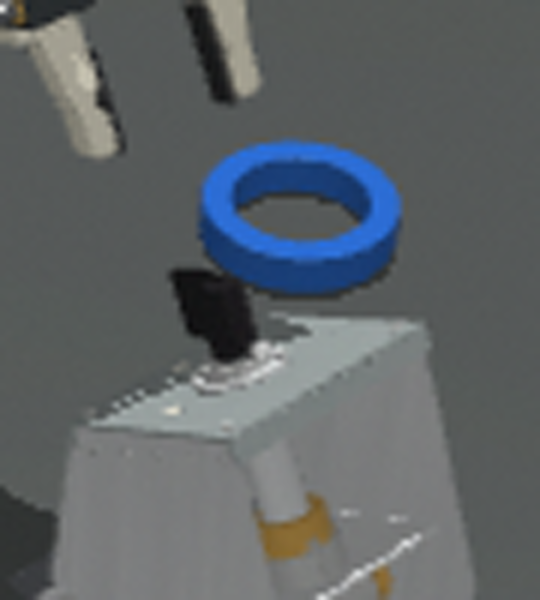

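View pics/t15.png

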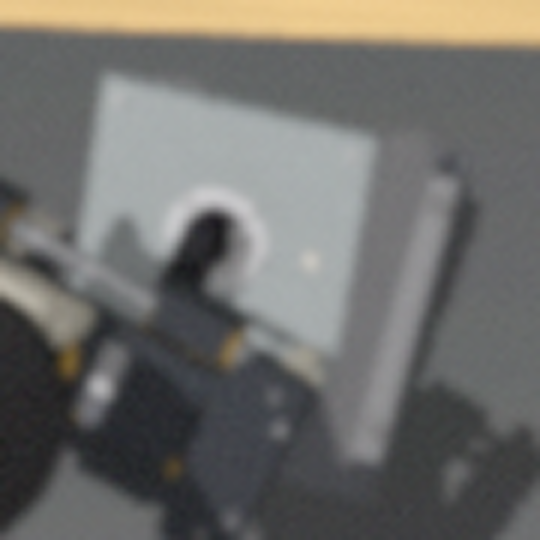

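```bash
cat > lev.py <<'E'
import sys
from h import *
x,y,n=axes()
for nm in("scene","top"):
    c=load(f"{nm}{sys.argv[1]}.npz"); W=cloud(c); D=W-M; a,b,h=D@x*1000,D@y*1000,D@n*1000
    px=c["pixels"].max(-1)
    m=(px<55)&(np.hypot(a,b)<47)&(h>8)&(h<50)
    print(nm,m.sum(),"h pct",np.percentile(h[m],[5,50,90,97]).round(1))
    t=m&(h>np.percentile(h[m],97)-5)
    q=np.stack([a[t],b[t]],1).astype(np.float32)
    mu=q.mean(0);vt=np.linalg.svd(q-mu)[2][0];vt*=np.sign(vt@mu) if abs(vt@mu)>2 else 1
    pr=(q-mu)@vt
    print("  n",t.sum(),"centroid",mu.round(1),"theta",np.degrees(np.arctan2(-vt[1],-vt[0])).round(1),"ext",pr.min().round(1),pr.max().round(1))
    fl=(np.hypot(a,b)<22)&(np.hypot(a,b)>17.5)&(abs(h)<12); print("  flange/collar h",np.percentile(h[fl],[10,50,90]).round(1))
E
python3 lev.py 10; python3 lev.py 15
```

```text
scene 222 h pct [13.2 29.1 41.  41.8]
  n 58 centroid [  4.2 -15.5] theta 95.6 ext -32.6 28.8
  flange/collar h [-3.6 -0.3  5.7]
top 90 h pct [22.8 42.5 45.  46.2]
  n 55 centroid [  1.  -15.9] theta 93.4 ext -31.5 24.2
  flange/collar h [-1.9  1.3  3.8]
scene 146 h pct [12.  30.5 41.7 42.3]
  n 45 centroid [-3.1 -2.4] theta -13.7 ext -24.4 37.6
  flange/collar h [-2.1  0.9  4.4]
top 57 h pct [24.2 42.4 45.7 47.3]
  n 30 centroid [ 1.2 -3.4] theta 159.9 ext -16.2 14.2
  flange/collar h [-2.   2.   5.2]
```

```bash
python3 - <<'E'
from h import *
p,R=pose();print(face(p,R));plan(p,R,M+axes()[2]*.0325+axes()[0]*.0003,tool(164),6)
E
```

```text
(array([  0.13,   0.92, 128.53]), np.float64(164.02), array([0.05, 0.05]))
slide [[0.001, 0.002, 0.16], [0.0, 0.001, 0.16], [0.001, 0.002, 0.16], [0.0, 0.001, 0.16], [0.001, 0.002, 0.16], [0.001, 0.001, 0.16]]
turn [[-0.0001, -0.0001, 0.0], [-0.0001, -0.0001, 0.0], [-0.0001, -0.0001, 0.0001], [-0.0001, -0.0, 0.0], [-0.0002, -0.0001, 0.0001], [-0.0001, -0.0, 0.0]]
end [0.6426 0.1843 0.1723] [-170.96  -28.73  -30.22]
```

>>> apply_moves(
  slide=[
    [0,0,0.1],
    [0,0,0.2],
    [0,0,0.25],
    [0,0,0.2],
    [0,0,0.12],
    [0,0,0.07],
    [0,0,0],
    [0,0,0],
  ],
  turn=[
    [0,0,0],
    [0,0,0],
    [0,0,0],
    [0,0,0],
    [0,0,0],
    [0,0,0],
    [0,0,0],
    [0,0,0],
  ],
  jaw=[0.4,0.4,0.4,0.4,0.4,0.4,0.4,0.4],
)

```text
time_s: 22.95
tcp_pos: [0.6415, 0.1836, 0.172]
eef_rot: [-171.1, -28.7, -30.2]
contact_force: [-0.4, 0.3, -0.4]
gripper_width: 0.0524
```

```bash
python3 st.py
```

```text
jt6 -0.079 t 22.95 face (array([-0.63, -0.87, 32.72]), np.float64(163.97), array([-0.1 , -0.15])) F(face,-rod) [0.51 0.2  1.81] mom [-0.03  1.75  0.04] j6 [34.6, 11.1, -47.0, 65.2, -23.6, -31.7] w 0.0524
```

>>> apply_moves(
  slide=[
    [0,0,0],
    [0,0,0],
    [0,0,0],
    [0,0,0],
    [0,0,0],
    [0,0,0],
  ],
  turn=[
    [0,0,0],
    [0,0,0],
    [0,0,0],
    [0,0,0],
    [0,0,0],
    [0,0,0],
  ],
  jaw=[1,1,1,1,1,1],
  newtons=60,
)

```text
time_s: 23.55
tcp_pos: [0.6414, 0.1844, 0.1739]
eef_rot: [-171.0, -28.8, -30.2]
contact_force: [-3.7, -1.6, 2.6]
gripper_width: 0.0137
```

```bash
python3 st.py
```

```text
jt6 -0.179 t 23.55 face (array([ 0.14, -0.08, 34.48]), np.float64(163.99), array([ 0.04, -0.06])) F(face,-rod) [-0.46 -2.34  5.77] mom [-0.91  2.36  0.14] j6 [34.7, 10.9, -47.0, 65.2, -23.7, -31.7] w 0.0137
```

>>> apply_moves(
  slide=[
    [0,0,0],
    [0,0,0],
    [0,0,0],
    [0,0,0],
    [0,0,0],
  ],
  turn=[
    [0,0,-0.04],
    [0,0,-0.04],
    [0,0,-0.04],
    [0,0,-0.04],
    [0,0,0],
  ],
  jaw=[1,1,1,1,1],
)

```text
time_s: 24.05
tcp_pos: [0.6415, 0.184, 0.1741]
eef_rot: [-178.8, -30.0, -14.5]
contact_force: [-5.2, -3.2, 4.5]
gripper_width: 0.0135
```

```bash
python3 st.py
```

```text
jt6 0.855 t 24.05 face (array([ 0.39, -0.51, 34.49]), np.float64(177.75), array([ 0.05, -0.09])) F(face,-rod) [-0.44 -4.24  8.01] mom [-1.62  2.11  0.07] j6 [34.6, 10.9, -47.0, 65.2, -23.7, -17.9] w 0.0135
```

>>> apply_moves(
  slide=[
    [-0.008,0,0],
    [-0.008,0,0],
    [0,0,0],
  ],
  turn=[
    [0,0,0],
    [0,0,0],
    [0,0,0],
  ],
  jaw=[1,1,1],
)

```text
time_s: 24.35
tcp_pos: [0.6408, 0.1846, 0.1736]
eef_rot: [-178.7, -30.1, -14.6]
contact_force: [1.4, -5.3, 5.1]
gripper_width: 0.0136
```

```bash
python3 st.py
```

```text
jt6 -0.079 t 24.35 face (array([-0.62, -0.04, 34.49]), np.float64(177.64), array([ 0.09, -0.08])) F(face,-rod) [ 5.75 -4.87  5.11] mom [-2.12 -0.02  0.08] j6 [34.6, 10.9, -47.2, 65.5, -23.6, -18.4] w 0.0136
```

>>> apply_moves(
  slide=[
    [0.01,0,0],
    [0.01,0,0],
    [0.006,0,0],
    [0,0,0],
  ],
  turn=[
    [0,0,0],
    [0,0,0],
    [0,0,0],
    [0,0,0],
  ],
  jaw=[1,1,1,1],
)

```text
time_s: 24.75
tcp_pos: [0.6413, 0.1845, 0.1738]
eef_rot: [-178.7, -30.0, -14.5]
contact_force: [-13.7, -2.8, 8.3]
gripper_width: 0.0138
```

```bash
python3 st.py
```

```text
jt6 -0.034 t 24.75 face (array([-3.000e-02, -6.000e-02,  3.443e+01]), np.float64(177.76), array([-0.02, -0.03])) F(face,-rod) [-5.86 -5.54 15.53] mom [-2.15  3.76  0.06] j6 [34.7, 10.9, -47.0, 64.9, -23.6, -17.7] w 0.0138
```

>>> apply_moves(
  slide=[
    [0,0,0],
    [0,0,0],
    [0,0,0],
  ],
  turn=[
    [0,0,0.015],
    [0,0,0.015],
    [0,0,0.015],
  ],
  jaw=[1,1,1],
)

```text
time_s: 25.05
tcp_pos: [0.6416, 0.1848, 0.174]
eef_rot: [-176.5, -29.8, -19.0]
contact_force: [-10.8, -1.9, 8.2]
gripper_width: 0.0137
```

```bash
python3 st.py
```

```text
jt6 0.186 t 25.05 face (array([ 0.21,  0.24, 34.47]), np.float64(173.85), array([-0.01, -0.01])) F(face,-rod) [-3.59 -4.11 14.05] mom [-1.85  3.37  0.2 ] j6 [34.7, 10.9, -47.0, 65.0, -23.6, -21.6] w 0.0137
```

>>> apply_moves(
  slide=[
    [0,0,0],
    [0,0,0],
    [0,0,0],
  ],
  turn=[
    [0,0,0.015],
    [0,0,0.015],
    [0,0,0.015],
  ],
  jaw=[1,1,1],
)

```text
time_s: 25.35
tcp_pos: [0.6416, 0.1848, 0.174]
eef_rot: [-174.3, -29.5, -23.4]
contact_force: [-10.2, -1.0, 8.2]
gripper_width: 0.0138
```

```bash
python3 st.py
```

```text
jt6 0.078 t 25.35 face (array([ 0.26,  0.34, 34.47]), np.float64(170.0), array([-0., -0.])) F(face,-rod) [-3.22 -3.05 13.93] mom [-1.84  3.38  0.3 ] j6 [34.7, 10.9, -47.0, 65.0, -23.6, -25.5] w 0.0138
```

>>> apply_moves(
  slide=[
    [0,0,0],
    [0,0,0],
    [0,0,0],
  ],
  turn=[
    [0,0,0.015],
    [0,0,0.015],
    [0,0,0.015],
  ],
  jaw=[1,1,1],
)

```text
time_s: 25.65
tcp_pos: [0.6416, 0.1849, 0.174]
eef_rot: [-172.1, -29.0, -27.8]
contact_force: [-9.6, -1.7, 8.9]
gripper_width: 0.0137
```

```bash
python3 st.py
```

```text
jt6 0.018 t 25.65 face (array([ 0.28,  0.36, 34.49]), np.float64(166.14), array([-0., -0.])) F(face,-rod) [-2.34 -3.7  14.12] mom [-1.89  3.39  0.36] j6 [34.7, 10.9, -47.0, 65.0, -23.6, -29.4] w 0.0137
```

>>> apply_moves(
  slide=[
    [0,0,0],
    [0,0,0],
    [0,0,0],
  ],
  turn=[
    [0,0,0.015],
    [0,0,0.015],
    [0,0,0.015],
  ],
  jaw=[1,1,1],
)

```text
time_s: 25.95
tcp_pos: [0.6416, 0.1848, 0.174]
eef_rot: [-170.0, -28.4, -32.2]
contact_force: [-10.7, -2.8, 8.7]
gripper_width: 0.0137
```

```bash
python3 st.py
```

```text
jt6 -0.005 t 25.95 face (array([ 0.3 ,  0.35, 34.49]), np.float64(162.28), array([ 0.  , -0.01])) F(face,-rod) [-3.09 -4.93 14.39] mom [-1.93  3.42  0.4 ] j6 [34.7, 10.9, -47.0, 65.0, -23.6, -33.2] w 0.0137
```

>>> apply_moves(
  slide=[
    [0,0,0],
    [0,0,0],
  ],
  turn=[
    [0,0,0.015],
    [0,0,0.015],
  ],
  jaw=[1,1],
)

```text
time_s: 26.15
tcp_pos: [0.6416, 0.1848, 0.174]
eef_rot: [-168.7, -28.0, -35.0]
contact_force: [-9.6, -1.5, 9.2]
gripper_width: 0.0136
```

```bash
python3 st.py
```

```text
jt6 -0.001 t 26.15 face (array([ 0.29,  0.29, 34.49]), np.float64(159.7), array([ 0.  , -0.01])) F(face,-rod) [-2.18 -3.45 14.41] mom [-1.93  3.39  0.4 ] j6 [34.7, 10.9, -47.0, 65.0, -23.6, -35.8] w 0.0136
```

>>> apply_moves(
  slide=[
    [0,0,0],
    [0,0,0],
    [0,0,0],
    [0,0,-0.15],
    [0,0,-0.3],
    [0,0,-0.3],
    [0,0,-0.2],
    [0,0,0],
  ],
  turn=[
    [0,0,0],
    [0,0,0],
    [0,0,0],
    [0,0,0],
    [0,0,0],
    [0,0,0],
    [0,0,0],
    [0,0,0],
  ],
  jaw=[0.4,0.4,0.4,0.4,0.4,0.4,0.4,0.4],
)

```text
time_s: 26.95
tcp_pos: [0.5961, 0.1965, 0.2595]
eef_rot: [-168.3, -28.0, -35.1]
contact_force: [0.4, -0.6, -0.4]
gripper_width: 0.0527
```

>>> apply_moves(
  slide=[
    [0,0,-0.3],
    [0,0,-0.3],
    [0,0,0],
  ],
  turn=[
    [0,0,0],
    [0,0,0],
    [0,0,0],
  ],
  jaw=[0.4,0.4,0.4],
)

```text
time_s: 27.25
tcp_pos: [0.567, 0.2022, 0.3116]
eef_rot: [-168.4, -28.1, -35.1]
contact_force: [-0.8, 0.3, 0.1]
gripper_width: 0.0524
```

```bash
python3 look.py 16 270 100 360 200 6 150 115 240 205 >/dev/null;python3 st.py; python3 lev.py 16
```

```text
jt6 0.045 t 27.35 face (array([  1.03,   0.76, 189.13]), np.float64(159.69), array([0.04, 0.03])) F(face,-rod) [ 0.98 -0.31  1.69] mom [-0.08  1.83  0.08] j6 [50.9, -1.4, -37.4, 38.2, -46.0, -18.2] w 0.052
scene 137 h pct [11.2 30.2 41.8 42.3]
  n 43 centroid [-4.6 -0.6] theta -17.9 ext -28.1 38.0
  flange/collar h [-3.1  2.1  6.1]
top 99 h pct [28.8 43.4 46.4 46.9]
  n 65 centroid [-13.1   2.2] theta -20.0 ext -28.4 26.2
  flange/collar h [-1.4  2.5  5.1]
```

View pics/s16.png

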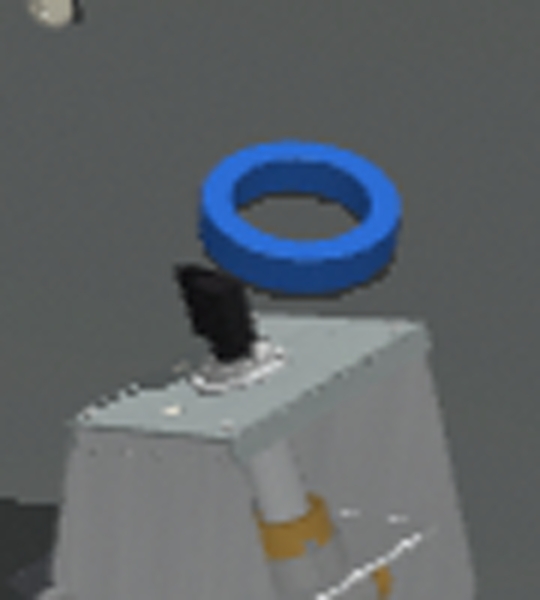

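View pics/t16.png

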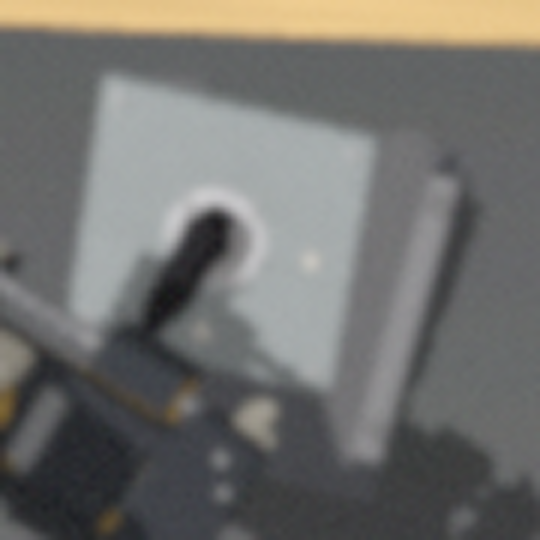

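>>> apply_moves(
  slide=[
    [0,0,0.3],
    [0,0,0.35],
    [0,0,0.3],
    [0,0,0.25],
    [0,0,0.17],
    [0,0,0.12],
    [0,0,0.05],
    [0,0,0],
  ],
  turn=[
    [0,0,0],
    [0,0,0],
    [0,0,0],
    [0,0,0],
    [0,0,0],
    [0,0,0],
    [0,0,0],
    [0,0,0],
  ],
  jaw=[0.4,0.4,0.4,0.4,0.4,0.4,0.4,0.4],
)

```text
time_s: 28.15
tcp_pos: [0.6417, 0.1833, 0.1729]
eef_rot: [-168.9, -27.9, -35.0]
contact_force: [0.2, -0.6, 0.6]
gripper_width: 0.0521
```

```bash
python3 st.py
```

```text
jt6 -0.329 t 28.15 face (array([ 0.06, -1.11, 33.36]), np.float64(159.69), array([-0.12, -0.18])) F(face,-rod) [ 1.67 -0.6   2.32] mom [-0.11  1.75  0.06] j6 [34.7, 11.0, -46.9, 64.7, -23.8, -35.5] w 0.0521
```

>>> apply_moves(
  slide=[
    [0,0,0],
    [0,0,0],
    [0,0,0],
    [0,0,0],
    [0,0,0],
    [0,0,0],
  ],
  turn=[
    [0,0,0],
    [0,0,0],
    [0,0,0],
    [0,0,0],
    [0,0,0],
    [0,0,0],
  ],
  jaw=[1,1,1,1,1,1],
  newtons=60,
)

```text
time_s: 28.75
tcp_pos: [0.6417, 0.1845, 0.1754]
eef_rot: [-168.7, -28.0, -35.0]
contact_force: [-4.1, -0.8, 3.6]
gripper_width: 0.0141
```

```bash
python3 st.py
```

```text
jt6 -0.106 t 28.75 face (array([1.11e+00, 2.00e-02, 3.56e+01]), np.float64(159.7), array([ 0.04, -0.04])) F(face,-rod) [-0.42 -1.63  6.99] mom [-0.76  2.68  0.12] j6 [34.8, 10.8, -46.8, 64.6, -23.8, -35.5] w 0.0141
```

>>> apply_moves(
  slide=[
    [0,0,0],
    [0,0,0],
    [0,0,0],
    [0,0,0],
    [0,0,0],
    [0,0,0],
  ],
  turn=[
    [0,0,-0.042],
    [0,0,-0.042],
    [0,0,-0.042],
    [0,0,-0.042],
    [0,0,-0.042],
    [0,0,0],
  ],
  jaw=[1,1,1,1,1,1],
)

```text
time_s: 29.35
tcp_pos: [0.6419, 0.1839, 0.1755]
eef_rot: [-178.8, -30.0, -14.5]
contact_force: [-4.4, -3.2, 5.6]
gripper_width: 0.0139
```

```bash
python3 st.py
```

```text
jt6 0.916 t 29.35 face (array([ 1.42, -0.56, 35.58]), np.float64(177.74), array([ 0.06, -0.09])) F(face,-rod) [ 0.73 -3.99  8.55] mom [-1.38  2.11  0.04] j6 [34.8, 10.8, -46.8, 64.6, -23.9, -17.4] w 0.0139
```

>>> apply_moves(
  slide=[
    [-0.01,0,0],
    [-0.01,0,0],
    [-0.01,0,0],
    [0,0,0],
  ],
  turn=[
    [0,0,0],
    [0,0,0],
    [0,0,0],
    [0,0,0],
  ],
  jaw=[1,1,1,1],
)

```text
time_s: 29.75
tcp_pos: [0.6408, 0.185, 0.1748]
eef_rot: [-178.7, -30.1, -14.7]
contact_force: [7.6, -4.3, 2.0]
gripper_width: 0.0139
```

```bash
python3 st.py
```

```text
jt6 -0.076 t 29.75 face (array([-0.07,  0.33, 35.63]), np.float64(177.61), array([ 0.15, -0.06])) F(face,-rod) [ 9.36 -2.61 -0.5 ] mom [-1.29 -1.57 -0.  ] j6 [34.8, 10.8, -47.1, 65.3, -23.8, -18.2] w 0.0139
```

>>> apply_moves(
  slide=[
    [0,0,0],
    [0,0,0],
  ],
  turn=[
    [0,0,0.015],
    [0,0,0.015],
  ],
  jaw=[1,1],
)

```text
time_s: 29.95
tcp_pos: [0.6407, 0.1847, 0.1748]
eef_rot: [-177.2, -30.0, -17.7]
contact_force: [5.1, -6.1, 3.7]
gripper_width: 0.0135
```

```bash
python3 st.py
```

```text
jt6 0.326 t 29.95 face (array([-1.100e-01,  2.000e-02,  3.563e+01]), np.float64(174.97), array([ 0.14, -0.09])) F(face,-rod) [ 8.38 -4.97  2.01] mom [-1.8  -1.37  0.07] j6 [34.8, 10.8, -47.1, 65.3, -23.8, -20.9] w 0.0135
```

>>> apply_moves(
  slide=[
    [0,0,0],
    [0,0,0],
  ],
  turn=[
    [0,0,0.015],
    [0,0,0.015],
  ],
  jaw=[1,1],
)

```text
time_s: 30.15
tcp_pos: [0.6406, 0.1846, 0.1748]
eef_rot: [-175.7, -29.9, -20.7]
contact_force: [5.6, -6.8, 4.1]
gripper_width: 0.0134
```

```bash
python3 st.py
```

```text
jt6 0.239 t 30.15 face (array([-0.14, -0.14, 35.63]), np.float64(172.39), array([ 0.14, -0.1 ])) F(face,-rod) [ 9.09 -5.53  2.02] mom [-1.84 -1.48  0.15] j6 [34.8, 10.8, -47.1, 65.3, -23.8, -23.4] w 0.0134
```

>>> apply_moves(
  slide=[
    [0,0,0],
    [0,0,0],
  ],
  turn=[
    [0,0,0.015],
    [0,0,0.015],
  ],
  jaw=[1,1],
)

```text
time_s: 30.35
tcp_pos: [0.6406, 0.1844, 0.1748]
eef_rot: [-174.2, -29.6, -23.6]
contact_force: [7.3, -5.8, 2.7]
gripper_width: 0.0135
```

```bash
python3 st.py
```

```text
jt6 0.208 t 30.35 face (array([-0.11, -0.24, 35.59]), np.float64(169.81), array([ 0.14, -0.11])) F(face,-rod) [ 9.7  -4.15  0.11] mom [-1.88 -1.58  0.21] j6 [34.7, 10.8, -47.1, 65.3, -23.8, -26.0] w 0.0135
```

>>> apply_moves(
  slide=[
    [0,0,0],
    [0,0,0],
    [0,0,0],
  ],
  turn=[
    [0,0,0.015],
    [0,0,0.015],
    [0,0,0.015],
  ],
  jaw=[1,1,1],
)

```text
time_s: 30.65
tcp_pos: [0.6407, 0.1845, 0.1748]
eef_rot: [-172.1, -29.2, -28.1]
contact_force: [7.1, -6.4, 3.1]
gripper_width: 0.0134
```

```bash
python3 st.py
```

```text
jt6 0.167 t 30.65 face (array([-2.000e-02, -2.100e-01,  3.559e+01]), np.float64(165.94), array([ 0.15, -0.11])) F(face,-rod) [ 9.84 -4.78  0.48] mom [-1.91 -1.73  0.24] j6 [34.7, 10.8, -47.1, 65.3, -23.8, -29.9] w 0.0134
```

>>> apply_moves(
  slide=[
    [0,0,0],
    [0,0,0],
    [0,0,0],
  ],
  turn=[
    [0,0,0.015],
    [0,0,0.015],
    [0,0,0.015],
  ],
  jaw=[1,1,1],
)

```text
time_s: 30.95
tcp_pos: [0.6407, 0.1844, 0.1748]
eef_rot: [-170.0, -28.6, -32.4]
contact_force: [6.7, -7.2, 4.0]
gripper_width: 0.0137
```

```bash
python3 st.py
```

```text
jt6 0.097 t 30.95 face (array([ 3.000e-02, -3.100e-01,  3.558e+01]), np.float64(162.08), array([ 0.15, -0.12])) F(face,-rod) [10.06 -5.63  1.39] mom [-1.99 -1.82  0.38] j6 [34.7, 10.8, -47.1, 65.3, -23.8, -33.7] w 0.0137
```

>>> apply_moves(
  slide=[
    [0,0,0],
    [0,0,0],
    [0,0,0],
  ],
  turn=[
    [0,0,0.015],
    [0,0,0.015],
    [0,0,0.015],
  ],
  jaw=[1,1,1],
)

```text
time_s: 31.25
tcp_pos: [0.6407, 0.1843, 0.1748]
eef_rot: [-168.0, -27.9, -36.7]
contact_force: [7.4, -6.7, 4.1]
gripper_width: 0.0138
```

```bash
python3 st.py
```

```text
jt6 0.04 t 31.25 face (array([ 3.000e-02, -4.100e-01,  3.557e+01]), np.float64(158.21), array([ 0.15, -0.13])) F(face,-rod) [10.61 -5.    1.13] mom [-2.05 -1.76  0.35] j6 [34.7, 10.8, -47.1, 65.3, -23.8, -37.6] w 0.0138
```

>>> apply_moves(
  slide=[
    [0,0,0],
    [0,0,0],
  ],
  turn=[
    [0,0,0.015],
    [0,0,0.015],
  ],
  jaw=[1,1],
)

```text
time_s: 31.45
tcp_pos: [0.6407, 0.1842, 0.1749]
eef_rot: [-166.6, -27.3, -39.6]
contact_force: [8.1, -7.3, 5.3]
gripper_width: 0.0138
```

```bash
python3 st.py
```

```text
jt6 0.048 t 31.45 face (array([ 0.06, -0.43, 35.6 ]), np.float64(155.63), array([ 0.15, -0.13])) F(face,-rod) [11.89 -5.44  1.77] mom [-2.07 -1.8   0.38] j6 [34.7, 10.8, -47.1, 65.3, -23.8, -40.2] w 0.0138
```

>>> apply_moves(
  slide=[
    [0,0,0],
    [0,0,0],
  ],
  turn=[
    [0,0,0.015],
    [0,0,0.015],
  ],
  jaw=[1,1],
)

```text
time_s: 31.65
tcp_pos: [0.6407, 0.1842, 0.1748]
eef_rot: [-165.4, -26.7, -42.4]
contact_force: [7.1, -6.9, 3.4]
gripper_width: 0.0136
```

```bash
python3 st.py
```

```text
jt6 0.048 t 31.65 face (array([ 0.04, -0.48, 35.57]), np.float64(153.05), array([ 0.15, -0.14])) F(face,-rod) [10.1  -5.31  0.65] mom [-2.12 -1.8   0.37] j6 [34.7, 10.8, -47.1, 65.3, -23.8, -42.8] w 0.0136
```

>>> apply_moves(
  slide=[
    [0,0,0],
    [0,0,0],
    [0,0,0],
  ],
  turn=[
    [0,0,0.015],
    [0,0,0.015],
    [0,0,0.01],
  ],
  jaw=[1,1,1],
)

```text
time_s: 31.95
tcp_pos: [0.6407, 0.1841, 0.1748]
eef_rot: [-163.7, -25.7, -46.1]
contact_force: [6.6, -7.0, 3.7]
gripper_width: 0.0135
```

```bash
python3 st.py;  python3 look.py 17 285 120 345 180 12 >/dev/null; cp pics/s17.png pics/s17b.png
```

```text
jt6 -0.169 t 31.95 face (array([ 3.000e-02, -6.000e-01,  3.557e+01]), np.float64(149.61), array([ 0.15, -0.15])) F(face,-rod) [ 9.82 -5.46  1.16] mom [-2.17 -1.69  0.32] j6 [34.7, 10.8, -47.1, 65.3, -23.8, -46.2] w 0.0135
```

View pics/s17.png

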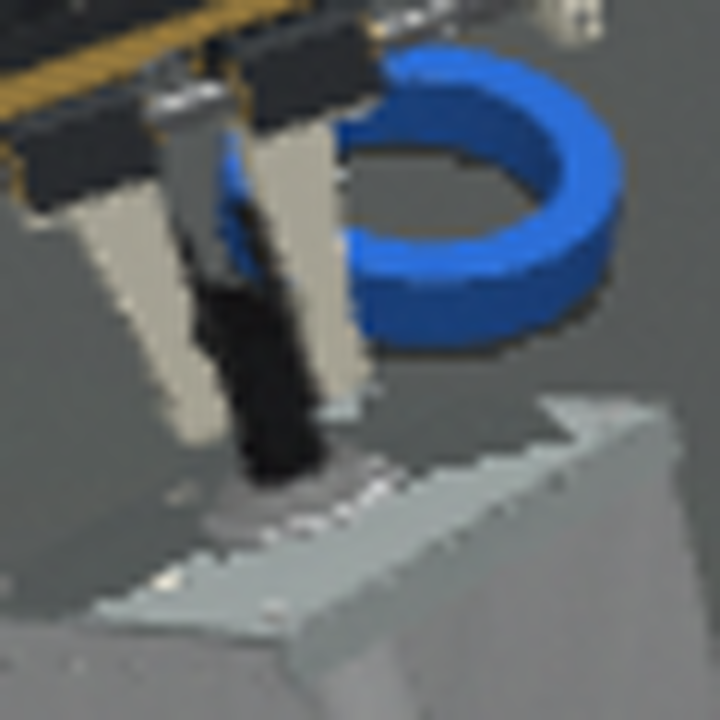

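>>> apply_moves(
  slide=[
    [0,0,0],
    [0,0,0],
    [0,0,0],
    [0,0,0],
    [0,0,0],
    [0,0,0],
    [0,0,0],
  ],
  turn=[
    [0,0,-0.05],
    [0,0,-0.05],
    [0,0,-0.05],
    [0,0,-0.05],
    [0,0,-0.05],
    [0,0,-0.05],
    [0,0,0],
  ],
  jaw=[1,1,1,1,1,1,1],
)

```text
time_s: 32.7
tcp_pos: [0.641, 0.1853, 0.175]
eef_rot: [-177.5, -30.1, -17.0]
contact_force: [8.1, -4.8, 2.0]
gripper_width: 0.0136
```

```bash
python3 st.py
```

```text
jt6 0.982 t 32.7 face (array([ 0.13,  0.62, 35.73]), np.float64(175.6), array([ 0.16, -0.03])) F(face,-rod) [ 9.81 -3.03 -0.87] mom [-1.08 -1.77  0.01] j6 [34.8, 10.8, -47.1, 65.3, -23.7, -20.2] w 0.0136
```

>>> apply_moves(
  slide=[
    [0.01,0,0],
    [0.005,0,0],
    [0,0,0],
  ],
  turn=[
    [0,0,0],
    [0,0,0],
    [0,0,0],
  ],
  jaw=[1,1,1],
)

```text
time_s: 33.0
tcp_pos: [0.6412, 0.1851, 0.175]
eef_rot: [-177.4, -30.0, -17.0]
contact_force: [3.9, -2.4, 5.4]
gripper_width: 0.0134
```

```bash
python3 st.py
```

```text
jt6 0.029 t 33.0 face (array([ 0.35,  0.55, 35.56]), np.float64(175.54), array([ 0.08, -0.  ])) F(face,-rod) [ 7.55 -1.53  4.43] mom [-0.87 -0.55  0.08] j6 [34.8, 10.8, -47.0, 65.0, -23.7, -20.0] w 0.0134
```

>>> apply_moves(
  slide=[
    [0.01,0,0],
    [0,0,0],
    [0,0,0],
  ],
  turn=[
    [0,0,0],
    [0,0,-0.03],
    [0,0,-0.02],
  ],
  jaw=[1,1,1],
)

```text
time_s: 33.3
tcp_pos: [0.6415, 0.1851, 0.1751]
eef_rot: [-180.0, -30.0, -11.9]
contact_force: [-0.6, -1.8, 6.0]
gripper_width: 0.0138
```

```bash
python3 st.py
```

```text
jt6 -0.295 t 33.3 face (array([ 0.65,  0.53, 35.54]), np.float64(179.97), array([0.04, 0.01])) F(face,-rod) [ 3.92 -1.91  7.18] mom [-0.79  0.71  0.01] j6 [34.8, 10.8, -46.9, 64.8, -23.8, -15.4] w 0.0138
```

>>> apply_moves(
  slide=[
    [0,0,0],
    [0,0,0],
  ],
  turn=[
    [0,0,-0.02],
    [0,0,-0.02],
  ],
  jaw=[1,1],
)

```text
time_s: 33.5
tcp_pos: [0.6415, 0.1851, 0.1751]
eef_rot: [178.1, -30.0, -8.0]
contact_force: [-0.1, -1.4, 6.1]
gripper_width: 0.0137
```

```bash
python3 st.py
```

```text
jt6 -0.441 t 33.5 face (array([ 0.67,  0.56, 35.54]), np.float64(-176.61), array([0.04, 0.02])) F(face,-rod) [ 4.32 -1.37  7.04] mom [-0.73  0.71 -0.02] j6 [34.8, 10.8, -46.9, 64.8, -23.7, -11.9] w 0.0137
```

>>> apply_moves(
  slide=[
    [0,0,0],
    [0,0,0],
  ],
  turn=[
    [0,0,-0.02],
    [0,0,-0.02],
  ],
  jaw=[1,1],
)

```text
time_s: 33.7
tcp_pos: [0.6415, 0.1851, 0.1751]
eef_rot: [176.1, -29.8, -4.0]
contact_force: [-1.0, -2.0, 5.4]
gripper_width: 0.0135
```

```bash
python3 st.py
```

```text
jt6 -0.445 t 33.7 face (array([ 0.64,  0.59, 35.52]), np.float64(-173.17), array([0.04, 0.02])) F(face,-rod) [ 3.3  -2.15  6.85] mom [-0.66  0.73 -0.03] j6 [34.8, 10.8, -46.9, 64.8, -23.7, -8.5] w 0.0135
```

>>> apply_moves(
  slide=[
    [0,0,0],
    [0,0,0],
  ],
  turn=[
    [0,0,-0.02],
    [0,0,-0.02],
  ],
  jaw=[1,1],
)

```text
time_s: 33.9
tcp_pos: [0.6415, 0.1852, 0.1751]
eef_rot: [174.1, -29.5, -0.1]
contact_force: [-1.0, -1.3, 6.1]
gripper_width: 0.0131
```

```bash
python3 st.py
```

```text
jt6 -0.448 t 33.9 face (array([ 0.67,  0.66, 35.56]), np.float64(-169.73), array([0.04, 0.03])) F(face,-rod) [ 3.56 -1.42  7.57] mom [-0.7   0.74 -0.  ] j6 [34.8, 10.8, -46.9, 64.8, -23.7, -5.1] w 0.0131
```

>>> apply_moves(
  slide=[
    [0,0,0],
    [0,0,0],
  ],
  turn=[
    [0,0,-0.02],
    [0,0,-0.02],
  ],
  jaw=[1,1],
)

```text
time_s: 34.1
tcp_pos: [0.6415, 0.1852, 0.1751]
eef_rot: [172.2, -29.1, 3.8]
contact_force: [-1.0, -1.7, 4.7]
gripper_width: 0.0134
```

```bash
python3 st.py
```

```text
jt6 -0.451 t 34.1 face (array([ 0.65,  0.65, 35.53]), np.float64(-166.3), array([0.04, 0.03])) F(face,-rod) [ 2.9  -1.9   6.24] mom [-0.69  0.77  0.01] j6 [34.8, 10.8, -46.9, 64.8, -23.7, -1.6] w 0.0134
```

>>> apply_moves(
  slide=[
    [0,0,0],
    [0,0,0],
  ],
  turn=[
    [0,0,-0.02],
    [0,0,-0.02],
  ],
  jaw=[1,1],
)

```text
time_s: 34.3
tcp_pos: [0.6415, 0.1852, 0.1751]
eef_rot: [170.4, -28.6, 7.7]
contact_force: [-1.3, -1.0, 5.6]
gripper_width: 0.0135
```

```bash
python3 st.py
```

```text
jt6 -0.453 t 34.3 face (array([ 0.65,  0.7 , 35.55]), np.float64(-162.85), array([0.04, 0.03])) F(face,-rod) [ 2.94 -1.27  7.25] mom [-0.61  0.79 -0.01] j6 [34.8, 10.8, -46.9, 64.8, -23.7, 1.8] w 0.0135
```

>>> apply_moves(
  slide=[
    [0,0,0],
    [0,0,0],
  ],
  turn=[
    [0,0,-0.02],
    [0,0,-0.02],
  ],
  jaw=[1,1],
)

```text
time_s: 34.5
tcp_pos: [0.6415, 0.1852, 0.1751]
eef_rot: [168.5, -28.0, 11.6]
contact_force: [-1.6, -0.7, 6.0]
gripper_width: 0.0134
```

```bash
python3 st.py
```

```text
jt6 -0.455 t 34.5 face (array([ 0.63,  0.71, 35.55]), np.float64(-159.42), array([0.04, 0.03])) F(face,-rod) [ 2.89 -1.    7.81] mom [-0.67  0.84 -0.01] j6 [34.8, 10.8, -46.9, 64.8, -23.7, 5.2] w 0.0134
```

>>> apply_moves(
  slide=[
    [0,0,0],
    [0,0,0],
    [0,0,0],
  ],
  turn=[
    [0,0,-0.025],
    [0,0,-0.025],
    [0,0,-0.02],
  ],
  jaw=[1,1,1],
)

```text
time_s: 34.8
tcp_pos: [0.6415, 0.1852, 0.1751]
eef_rot: [165.5, -26.6, 18.2]
contact_force: [-1.5, -0.7, 5.9]
gripper_width: 0.0136
```

```bash
python3 st.py;python3 look.py 18 285 120 345 180 12 >/dev/null
```

```text
jt6 -0.361 t 34.8 face (array([ 0.61,  0.69, 35.54]), np.float64(-153.39), array([0.03, 0.03])) F(face,-rod) [ 2.89 -1.04  7.68] mom [-0.65  0.98  0.06] j6 [34.8, 10.8, -46.9, 64.8, -23.7, 11.3] w 0.0136
```

View pics/s18.png

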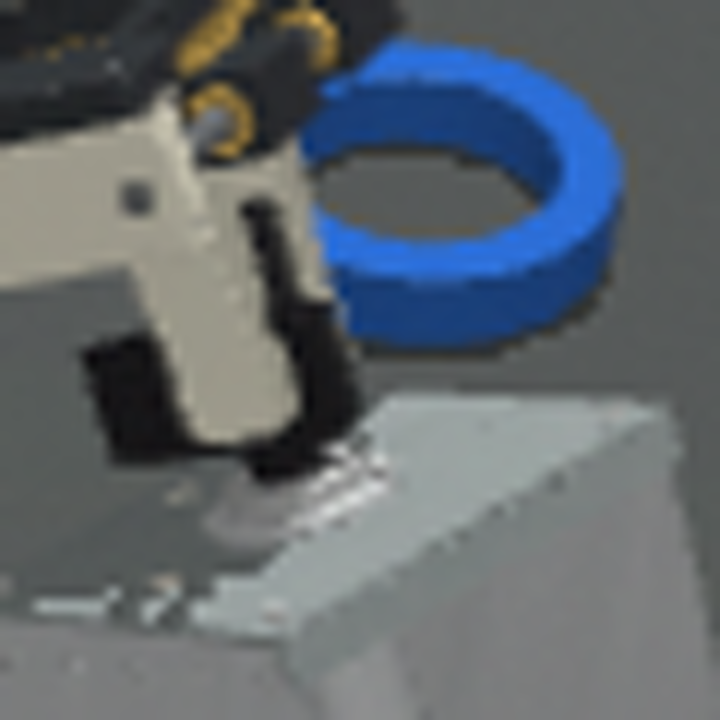

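>>> apply_moves(
  slide=[
    [0,0,0],
    [0,0,0],
    [0,0,0],
    [0,0,0],
    [0,0,0],
    [0,0,0],
    [0,0,0],
  ],
  turn=[
    [0,0,0.08],
    [0,0,0.08],
    [0,0,0.08],
    [0,0,0.08],
    [0,0,0.08],
    [0,0,0.08],
    [0,0,0.06],
  ],
  jaw=[1,1,1,1,1,1,1],
)

```text
time_s: 35.55
tcp_pos: [0.641, 0.1845, 0.1749]
eef_rot: [-168.8, -28.0, -34.9]
contact_force: [-4.8, -2.8, 7.2]
gripper_width: 0.0136
```

```bash
python3 st.py
```

```text
jt6 0.878 t 35.55 face (array([ 0.28, -0.13, 35.51]), np.float64(159.87), array([ 0.03, -0.05])) F(face,-rod) [ 1.16 -3.68 10.16] mom [-1.66  1.3   0.25] j6 [34.8, 10.8, -46.9, 64.7, -23.8, -35.5] w 0.0136
```

>>> apply_moves(
  slide=[
    [0,0,0],
    [0,0,0],
    [0,0,0],
    [0,0,0],
  ],
  turn=[
    [0,0,0.03],
    [0,0,0.03],
    [0,0,0.03],
    [0,0,0.03],
  ],
  jaw=[1,1,1,1],
)

```text
time_s: 35.95
tcp_pos: [0.6411, 0.1843, 0.175]
eef_rot: [-163.8, -25.6, -45.9]
contact_force: [-4.7, -3.9, 8.8]
gripper_width: 0.0134
```

```bash
python3 st.py;python3 look.py 19 285 120 345 180 12 >/dev/null
```

```text
jt6 0.353 t 35.95 face (array([ 0.4 , -0.25, 35.52]), np.float64(149.73), array([ 0.04, -0.07])) F(face,-rod) [ 2.25 -4.78 11.46] mom [-1.81  1.21  0.36] j6 [34.8, 10.8, -46.9, 64.8, -23.8, -45.6] w 0.0134
```

View pics/s19.png

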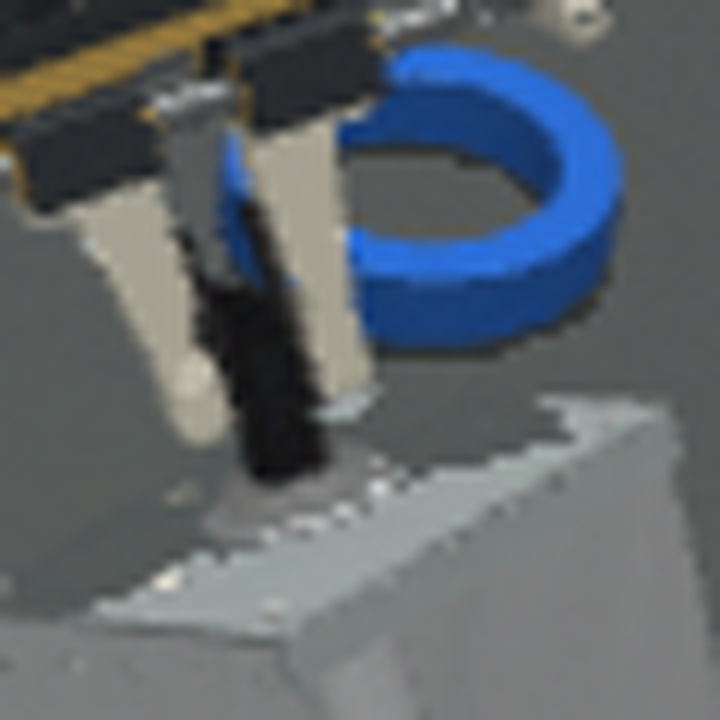

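>>> apply_moves(
  slide=[
    [0,0,0],
    [0,0,0],
    [0,0,0],
    [0,0,-0.25],
    [0,0,-0.4],
    [0,0,-0.4],
    [0,0,-0.35],
    [0,0,-0.15],
  ],
  turn=[
    [0,0,0],
    [0,0,0],
    [0,0,0],
    [0,0,0],
    [0,0,0],
    [0,0,0],
    [0,0,0],
    [0,0,0],
  ],
  jaw=[0.4,0.4,0.4,0.4,0.4,0.4,0.4,0.4],
)

```text
time_s: 36.8
tcp_pos: [0.565, 0.2024, 0.3121]
eef_rot: [-163.6, -25.6, -45.8]
contact_force: [-0.1, 0.9, -1.1]
gripper_width: 0.0522
```

```bash
python3 look.py 20 270 100 360 200 6 150 115 240 205 >/dev/null;python3 st.py; python3 lev.py 20
```

```text
jt6 0.213 t 36.9 face (array([  1.38,   1.84, 192.68]), np.float64(149.8), array([0.14, 0.24])) F(face,-rod) [0.84 0.54 1.59] mom [-0.02  1.75  0.04] j6 [51.1, -1.7, -37.3, 38.1, -46.2, -28.1] w 0.0528
scene 109 h pct [12.7 31.6 42.  42.5]
  n 40 centroid [-2.  -1.4] theta 153.5 ext -34.9 26.7
  flange/collar h [-1.5  1.1  4.7]
top 81 h pct [34.9 43.6 45.9 46.9]
  n 63 centroid [-9.7  2.7] theta -32.2 ext -25.1 25.5
  flange/collar h [-2.1  1.3  5.3]
```

View pics/t20.png

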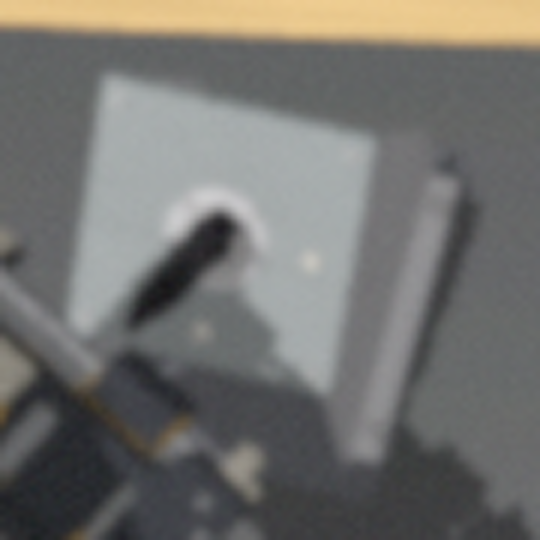

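View pics/s20.png

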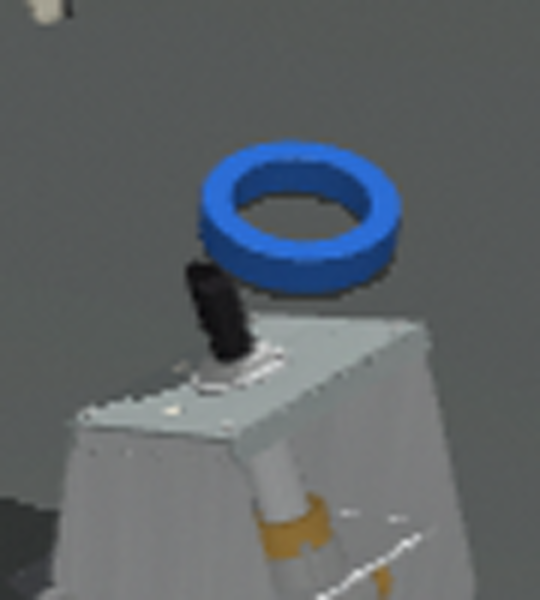

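>>> apply_moves(
  slide=[
    [0,0,0.25],
    [0,0,0.4],
    [0,0,0.4],
    [0,0,0.3],
    [0,0,0.15],
    [0,0,0.06],
    [0,0,0.01],
    [0,0,0],
  ],
  turn=[
    [0,0,0],
    [0,0,0],
    [0,0,0],
    [0,0,0],
    [0,0,0],
    [0,0,0],
    [0,0,0],
    [0,0,0],
  ],
  jaw=[0.4,0.4,0.4,0.4,0.4,0.4,0.4,0.4],
)

```text
time_s: 37.7
tcp_pos: [0.6423, 0.1838, 0.1717]
eef_rot: [-163.9, -25.6, -45.8]
contact_force: [-0.3, -0.1, 0.6]
gripper_width: 0.0529
```

```bash
python3 st.py
```

```text
jt6 -0.103 t 37.7 face (array([-0.13, -0.6 , 32.11]), np.float64(149.8), array([-0.08, -0.11])) F(face,-rod) [ 1.11 -0.15  2.55] mom [-0.07  1.82  0.04] j6 [34.4, 11.1, -47.0, 65.4, -23.5, -45.9] w 0.0529
```

>>> apply_moves(
  slide=[
    [0,0,0],
    [0,0,0],
    [0,0,0],
    [0,0,0],
    [0,0,0],
  ],
  turn=[
    [0,0,0],
    [0,0,0],
    [0,0,0],
    [0,0,0],
    [0,0,0],
  ],
  jaw=[1,1,1,1,1],
)

```text
time_s: 38.2
tcp_pos: [0.6425, 0.1847, 0.1734]
eef_rot: [-163.8, -25.6, -45.8]
contact_force: [0.3, -0.4, -0.3]
gripper_width: 0.0178
```

```bash
python3 st.py
```

```text
jt6 0.005 t 38.2 face (array([ 0.74,  0.42, 33.58]), np.float64(149.81), array([ 0.04, -0.  ])) F(face,-rod) [ 1.29 -0.34  1.45] mom [-0.02  1.77  0.01] j6 [34.5, 11.0, -47.0, 65.4, -23.5, -46.0] w 0.0178
```

>>> apply_moves(
  slide=[
    [0,0,0],
    [0,0,0],
    [0,0,0],
  ],
  turn=[
    [0,0,0.02],
    [0,0,0.02],
    [0,0,0.02],
  ],
  jaw=[1,1,1],
)

```text
time_s: 38.5
tcp_pos: [0.6422, 0.1842, 0.1733]
eef_rot: [-161.5, -24.1, -51.3]
contact_force: [-6.3, -1.5, 4.2]
gripper_width: 0.0137
```

```bash
python3 st.py
```

```text
jt6 0.145 t 38.5 face (array([ 0.47, -0.16, 33.52]), np.float64(144.55), array([ 0.04, -0.06])) F(face,-rod) [-1.86 -2.79  8.46] mom [-0.98  3.    0.39] j6 [34.5, 11.0, -47.0, 65.4, -23.5, -51.2] w 0.0137
```

>>> apply_moves(
  slide=[
    [0,0,0],
    [0,0,0],
    [0,0,0],
  ],
  turn=[
    [0,0,0.02],
    [0,0,0.02],
    [0,0,0.02],
  ],
  jaw=[1,1,1],
)

```text
time_s: 38.8
tcp_pos: [0.6421, 0.1841, 0.1732]
eef_rot: [-159.4, -22.4, -56.6]
contact_force: [-5.7, -0.8, 4.4]
gripper_width: 0.0135
```

```bash
python3 st.py
```

```text
jt6 0.158 t 38.8 face (array([ 0.45, -0.28, 33.47]), np.float64(139.38), array([ 0.04, -0.06])) F(face,-rod) [-1.41 -1.94  8.44] mom [-1.06  2.97  0.4 ] j6 [34.5, 11.0, -47.0, 65.4, -23.5, -56.4] w 0.0135
```

```bash
python3 - <<'E'
from h import *
x,y,n=axes()
for k in(10,20):
    c=load(f"scene{k}.npz");K=12;x0,y0,x1,y1=285,125,340,175
    im=cv2.resize(c["pixels"][y0:y1,x0:x1],None,fx=K,fy=K,interpolation=cv2.INTER_CUBIC)
    im2=im.copy()
    D=lambda X,col,rr=1:[cv2.circle(im2,(int((u-x0+.5)*K),int((v-y0+.5)*K)),rr,col,-1) for u,v in proj(c,X)]
    a=np.linspace(0,2*np.pi,50)
    C=lambda r_,h:[M+r_*(np.cos(q)*x+np.sin(q)*y)+n*h for q in a]
    D(C(.0225,0),(0,255,0)); D(C(.017,0),(0,255,255)); D(C(.017,.006),(0,0,255));D(C(.017,.014),(255,0,255))
    cv2.imwrite(f"pics/z{k}.png",np.hstack([im,im2])[:, :] if 0 else cv2.resize(np.vstack([im,im2]),None,fx=.5,fy=.5) if 0 else im2)
    cv2.imwrite(f"pics/zr{k}.png",im)
E
```

```text
(no output)
```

View pics/zr20.png

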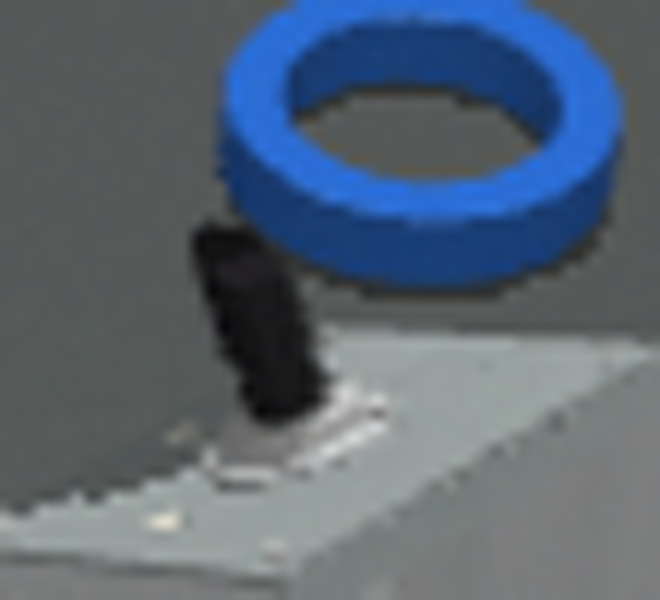

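View pics/z20.png

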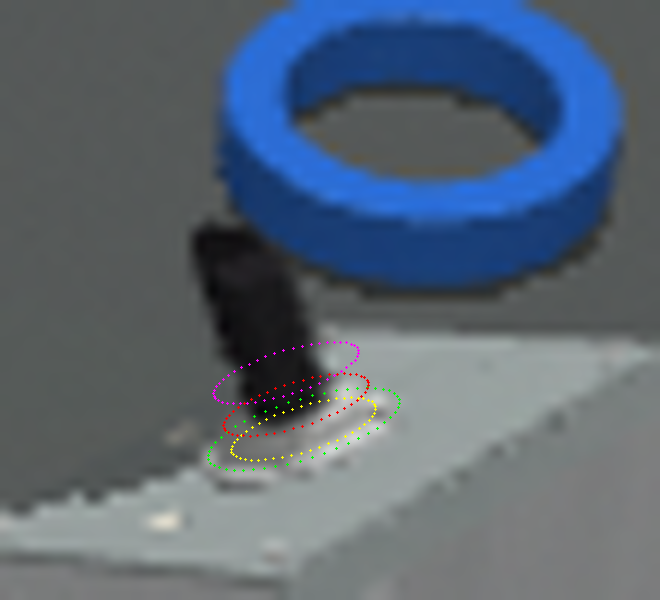

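>>> apply_moves(
  slide=[
    [0,0,-0.04],
    [0,0,-0.06],
    [0,0,-0.06],
    [0,0,-0.02],
    [0,0,0],
  ],
  turn=[
    [0,0,0],
    [0,0,0],
    [0,0,0],
    [0,0,0],
    [0,0,0],
  ],
  jaw=[1,1,1,1,1],
)

```text
time_s: 39.3
tcp_pos: [0.6335, 0.1861, 0.1885]
eef_rot: [-159.5, -22.4, -56.6]
contact_force: [1.3, -1.6, -1.6]
gripper_width: 0.0134
```

```bash
python3 st.py
```

```text
jt6 0.132 t 39.3 face (array([ 0.38, -0.1 , 51.17]), np.float64(139.46), array([ 0.01, -0.06])) F(face,-rod) [ 1.71 -1.26 -0.3 ] mom [-0.55  1.8   0.01] j6 [37.2, 9.5, -46.0, 59.8, -26.0, -52.6] w 0.0134
```

>>> apply_moves(
  slide=[
    [0,0,0.02],
    [0,0,0.02],
    [0,0,0.02],
    [0,0,0],
  ],
  turn=[
    [0,0,0],
    [0,0,0],
    [0,0,0],
    [0,0,0],
  ],
  jaw=[1,1,1,1],
)

```text
time_s: 39.7
tcp_pos: [0.6367, 0.1854, 0.1833]
eef_rot: [-159.5, -22.4, -56.5]
contact_force: [-0.5, -0.6, -1.2]
gripper_width: 0.0134
```

```bash
python3 st.py
```

```text
jt6 -0.087 t 39.7 face (array([ 0.59, -0.13, 45.  ]), np.float64(139.48), array([ 0.02, -0.05])) F(face,-rod) [ 0.19 -0.65  1.02] mom [-0.44  2.    0.01] j6 [36.3, 10.0, -46.4, 61.6, -25.1, -53.7] w 0.0134
```

>>> apply_moves(
  slide=[
    [0,0,0.03],
    [0,0,0.02],
    [0,0,0],
  ],
  turn=[
    [0,0,0],
    [0,0,0],
    [0,0,0],
  ],
  jaw=[1,1,1],
)

```text
time_s: 40.0
tcp_pos: [0.639, 0.1848, 0.1792]
eef_rot: [-159.4, -22.4, -56.5]
contact_force: [-3.3, -1.5, 2.9]
gripper_width: 0.0138
```

```bash
python3 st.py
```

```text
jt6 -0.093 t 40.0 face (array([ 0.69, -0.19, 40.28]), np.float64(139.48), array([ 0.04, -0.05])) F(face,-rod) [ 0.01 -2.12  5.86] mom [-1.06  2.6   0.06] j6 [35.5, 10.4, -46.7, 63.2, -24.5, -54.8] w 0.0138
```

>>> apply_moves(
  slide=[
    [0,0,0.01],
    [0,0,0],
  ],
  turn=[
    [0,0,0],
    [0,0,0],
  ],
  jaw=[1,1],
)

```text
time_s: 40.2
tcp_pos: [0.6395, 0.1849, 0.1788]
eef_rot: [-159.4, -22.4, -56.5]
contact_force: [-7.5, -1.7, 7.3]
gripper_width: 0.0138
```

```bash
python3 look.py 21 285 120 345 180 12 >/dev/null; python3 st.py
```

```text
jt6 -0.04 t 40.25 face (array([ 0.85, -0.1 , 39.69]), np.float64(139.48), array([ 0.07, -0.03])) F(face,-rod) [-2.13 -2.62 11.11] mom [-1.49  3.28  0.02] j6 [35.4, 10.5, -46.7, 63.5, -24.3, -55.0] w 0.0139
```

View pics/s21.png

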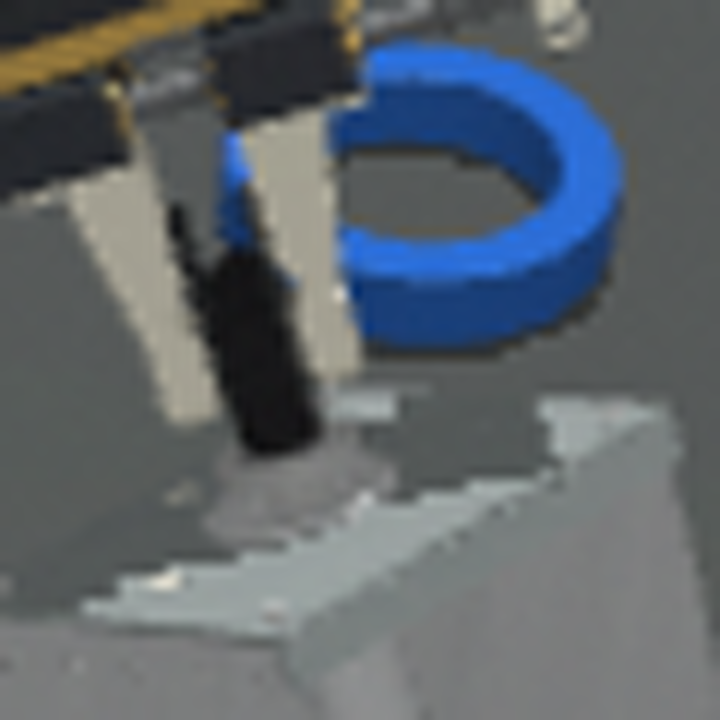

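>>> apply_moves(
  slide=[
    [0,0,0],
    [0,0,0],
  ],
  turn=[
    [0,0,-0.03],
    [0,0,-0.03],
  ],
  jaw=[1,1],
)

```text
time_s: 40.45
tcp_pos: [0.6394, 0.1848, 0.1784]
eef_rot: [-161.6, -24.1, -51.2]
contact_force: [-4.8, -1.9, 2.6]
gripper_width: 0.0133
```

```bash
python3 st.py
```

```text
jt6 -0.761 t 40.45 face (array([ 0.65, -0.16, 39.4 ]), np.float64(144.73), array([ 0.04, -0.04])) F(face,-rod) [-1.39 -2.82  6.31] mom [-1.16  2.75  0.05] j6 [35.4, 10.5, -46.7, 63.5, -24.3, -49.7] w 0.0133
```

>>> apply_moves(
  slide=[
    [0,0,0],
    [0,0,0],
  ],
  turn=[
    [0,0,-0.03],
    [0,0,-0.03],
  ],
  jaw=[1,1],
)

```text
time_s: 40.65
tcp_pos: [0.6395, 0.1848, 0.1782]
eef_rot: [-163.9, -25.7, -45.7]
contact_force: [-1.0, -1.7, -0.1]
gripper_width: 0.0138
```

```bash
python3 st.py
```

```text
jt6 -0.719 t 40.65 face (array([ 0.54, -0.14, 39.14]), np.float64(149.89), array([ 0.02, -0.05])) F(face,-rod) [ 0.54 -1.86  2.13] mom [-0.97  2.29  0.02] j6 [35.4, 10.5, -46.7, 63.4, -24.3, -44.6] w 0.0138
```

>>> apply_moves(
  slide=[
    [0,0,0],
    [0,0,0],
  ],
  turn=[
    [0,0,-0.03],
    [0,0,-0.03],
  ],
  jaw=[1,1],
)

```text
time_s: 40.85
tcp_pos: [0.6396, 0.1849, 0.178]
eef_rot: [-166.3, -27.0, -40.1]
contact_force: [1.5, -0.5, -1.3]
gripper_width: 0.0136
```

```bash
python3 st.py
```

```text
jt6 -0.73 t 40.85 face (array([5.400e-01, 1.000e-02, 3.898e+01]), np.float64(155.05), array([ 0.01, -0.05])) F(face,-rod) [ 1.79 -0.15  0.03] mom [-0.59  1.84  0.01] j6 [35.4, 10.5, -46.7, 63.5, -24.3, -39.4] w 0.0136
```

>>> apply_moves(
  slide=[
    [0,0,-0.05],
    [0,0,-0.06],
    [0,0,-0.05],
    [0,0,0],
    [0,0,0],
    [0,0,0],
    [0,0,0],
  ],
  turn=[
    [0,0,0],
    [0,0,0],
    [0,0,0],
    [0,0,-0.09],
    [0,0,-0.09],
    [0,0,-0.09],
    [0,0,-0.02],
  ],
  jaw=[1,1,1,1,1,1,1],
)

```text
time_s: 41.55
tcp_pos: [0.6319, 0.1872, 0.1928]
eef_rot: [180.0, -30.1, -11.8]
contact_force: [0.6, -0.5, -1.6]
gripper_width: 0.0135
```

```bash
python3 st.py
```

```text
jt6 0.848 t 41.55 face (array([ 0.94,  0.67, 55.75]), np.float64(-179.88), array([0.06, 0.02])) F(face,-rod) [ 0.88 -0.36  0.13] mom [-0.26  1.49  0.01] j6 [37.7, 9.1, -45.7, 58.6, -26.5, -11.1] w 0.0135
```

>>> apply_moves(
  slide=[
    [0,0,0.04],
    [0,0,0.03],
    [0,0,0.02],
    [0,0,0.01],
    [0,0,0],
  ],
  turn=[
    [0,0,0],
    [0,0,0],
    [0,0,0],
    [0,0,0],
    [0,0,0],
  ],
  jaw=[1,1,1,1,1],
)

```text
time_s: 42.05
tcp_pos: [0.6367, 0.1856, 0.1832]
eef_rot: [-180.0, -30.0, -12.1]
contact_force: [0.8, -0.3, -3.2]
gripper_width: 0.0138
```

```bash
python3 st.py
```

```text
jt6 -0.083 t 42.05 face (array([ 0.59,  0.1 , 44.96]), np.float64(179.86), array([ 0.01, -0.04])) F(face,-rod) [ 0.25 -0.1  -1.31] mom [-0.06  1.7   0.03] j6 [36.3, 10.0, -46.4, 61.6, -25.1, -13.3] w 0.0138
```

>>> apply_moves(
  slide=[
    [0,0,0.02],
    [0,0,0.02],
    [0,0,0.02],
    [0,0,0],
  ],
  turn=[
    [0,0,0],
    [0,0,0],
    [0,0,0],
    [0,0,0],
  ],
  jaw=[1,1,1,1],
)

```text
time_s: 42.45
tcp_pos: [0.6397, 0.185, 0.1781]
eef_rot: [-180.0, -30.0, -12.0]
contact_force: [1.8, -0.8, -2.4]
gripper_width: 0.0138
```

```bash
python3 look.py 22 285 110 345 180 10 >/dev/null; python3 st.py
```

```text
jt6 -0.067 t 42.5 face (array([ 0.64,  0.09, 39.02]), np.float64(179.88), array([ 0.01, -0.04])) F(face,-rod) [ 0.68  0.56 -0.77] mom [-0.09  1.71  0.05] j6 [35.4, 10.5, -46.7, 63.4, -24.3, -14.6] w 0.0136
```

View pics/s22.png

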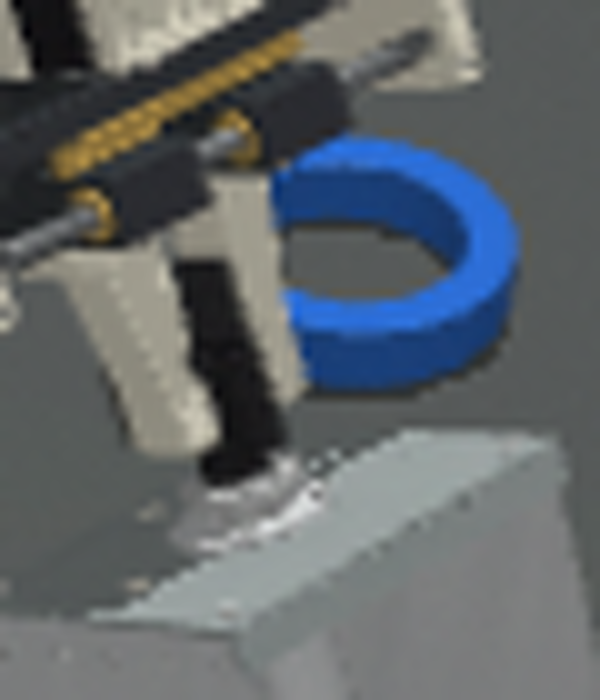

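```bash
python3 - <<'E'
from h import *
rows=[]
for ks in((0,10,12,13),(15,16,20,22)):
    r_=[]
    for k in ks:
        c=load(f"scene{k}.npz"); im=cv2.resize(c["pixels"][170:218,298:343],None,fx=4.4,fy=4.4,interpolation=cv2.INTER_CUBIC)
        cv2.putText(im,str(k),(3,14),0,.5,(255,255,255),1); r_.append(im)
    rows.append(np.hstack(r_))
cv2.imwrite("pics/ring.png",np.vstack(rows))
E
```

View pics/ring.png

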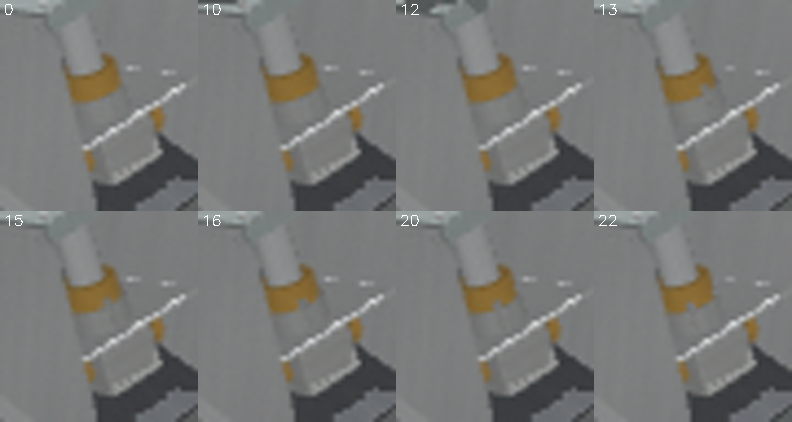

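```bash
python3 - <<'E'
from h import *
rows=[]
for ks in((11,12,13,14,15,16),(17,18,19,20,21,22)):
    r_=[]
    for k in ks:
        c=load(f"scene{k}.npz"); im=cv2.resize(c["pixels"][179:199,309:330],None,fx=6.3,fy=10,interpolation=cv2.INTER_CUBIC)
        cv2.putText(im,str(k),(3,14),0,.5,(255,255,255),1); r_.append(im)
    rows.append(np.hstack(r_))
cv2.imwrite("pics/ring2.png",np.vstack(rows))
E
```

```text
(no output)
```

View pics/ring2.png

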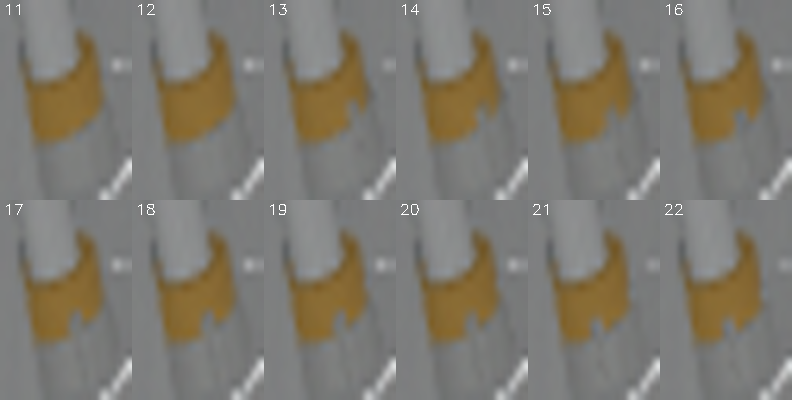

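>>> apply_moves(
  slide=[
    [0,0,0.02],
    [0,0,0.02],
    [0,0,0.015],
    [0,0,0],
  ],
  turn=[
    [0,0,0],
    [0,0,0],
    [0,0,0],
    [0,0,0],
  ],
  jaw=[1,1,1,1],
)

```text
time_s: 42.9
tcp_pos: [0.6423, 0.1845, 0.1734]
eef_rot: [-180.0, -30.0, -12.0]
contact_force: [1.1, 0.8, -1.6]
gripper_width: 0.0133
```

```bash
python3 st.py
```

```text
jt6 -0.105 t 42.9 face (array([ 0.66,  0.11, 33.61]), np.float64(179.88), array([ 0.02, -0.03])) F(face,-rod) [1.09 0.98 0.06] mom [-0.01  1.79  0.04] j6 [34.5, 11.0, -47.0, 65.3, -23.6, -15.8] w 0.0133
```

>>> apply_moves(
  slide=[
    [0,0,0.01],
    [0,0,0.01],
    [0,0,0],
  ],
  turn=[
    [0,0,0],
    [0,0,0],
    [0,0,0],
  ],
  jaw=[1,1,1],
)

```text
time_s: 43.2
tcp_pos: [0.6425, 0.1845, 0.1733]
eef_rot: [-179.9, -30.1, -12.0]
contact_force: [-20.0, 0.2, 15.2]
gripper_width: 0.0138
```

```bash
python3 st.py
```

```text
jt6 -0.048 t 43.2 face (array([ 0.76,  0.16, 33.4 ]), np.float64(179.91), array([0.12, 0.04])) F(face,-rod) [-8.28 -3.94 24.89] mom [-1.75  5.27 -0.01] j6 [34.3, 11.0, -47.2, 66.0, -23.3, -16.2] w 0.0138
```

>>> apply_moves(
  slide=[
    [0,0,-0.017],
    [0,0,0],
    [0,0,0],
    [0,0,0],
  ],
  turn=[
    [0,0,0],
    [0,0,0.05],
    [0,0,0.05],
    [0,0,0],
  ],
  jaw=[1,1,1,1],
)

```text
time_s: 43.6
tcp_pos: [0.6424, 0.1845, 0.1734]
eef_rot: [-175.0, -29.7, -22.0]
contact_force: [-2.1, -0.2, 0.9]
gripper_width: 0.0137
```

```bash
python3 st.py
```

```text
jt6 -1.068 t 43.6 face (array([ 0.72,  0.18, 33.54]), np.float64(171.22), array([ 0.03, -0.03])) F(face,-rod) [-0.18 -0.67  3.63] mom [-0.43  2.18  0.06] j6 [34.5, 11.0, -47.0, 65.3, -23.5, -24.5] w 0.0137
```

>>> apply_moves(
  slide=[
    [0,0,0],
    [0,0,0],
    [0,0,0],
  ],
  turn=[
    [0,0,0.05],
    [0,0,0.05],
    [0,0,0.05],
  ],
  jaw=[1,1,1],
)

```text
time_s: 43.9
tcp_pos: [0.6425, 0.1846, 0.1735]
eef_rot: [-168.0, -27.7, -36.5]
contact_force: [-3.0, 0.4, 1.7]
gripper_width: 0.0138
```

```bash
python3 st.py
```

```text
jt6 1.163 t 43.9 face (array([ 0.79,  0.28, 33.56]), np.float64(158.37), array([ 0.04, -0.02])) F(face,-rod) [-0.7  -0.21  4.86] mom [-0.37  2.47  0.12] j6 [34.5, 11.0, -47.0, 65.4, -23.5, -37.4] w 0.0138
```

>>> apply_moves(
  slide=[
    [0,0,0],
    [0,0,0],
    [0,0,0],
  ],
  turn=[
    [0,0,0.05],
    [0,0,0.05],
    [0,0,0.02],
  ],
  jaw=[1,1,1],
)

```text
time_s: 44.2
tcp_pos: [0.6423, 0.1843, 0.1733]
eef_rot: [-163.0, -25.2, -47.6]
contact_force: [-3.9, -0.3, 2.6]
gripper_width: 0.0135
```

```bash
python3 look.py 23 285 110 345 180 10 >/dev/null; python3 st.py
```

```text
jt6 -0.076 t 44.25 face (array([ 0.6 , -0.06, 33.54]), np.float64(148.05), array([ 0.03, -0.05])) F(face,-rod) [-1.39 -1.22  6.77] mom [-0.94  2.85  0.21] j6 [34.5, 11.0, -47.0, 65.4, -23.6, -47.7] w 0.0136
```

>>> apply_moves(
  slide=[
    [0,0,0],
    [0,0,0],
    [0,0,0],
  ],
  turn=[
    [0,0,0.05],
    [0,0,0.05],
    [0,0,0.05],
  ],
  jaw=[1,1,1],
)

```text
time_s: 44.55
tcp_pos: [0.6422, 0.1842, 0.1733]
eef_rot: [-157.9, -20.8, -60.8]
contact_force: [-5.6, -0.4, 4.3]
gripper_width: 0.0136
```

```bash
python3 look.py 24 285 110 345 180 10 >/dev/null; python3 st.py
```

```text
jt6 0.287 t 44.6 face (array([ 0.56, -0.23, 33.54]), np.float64(134.94), array([ 0.03, -0.06])) F(face,-rod) [-1.1  -2.94  8.46] mom [-1.12  3.1   0.4 ] j6 [34.5, 11.0, -47.0, 65.4, -23.6, -60.8] w 0.0132
```

>>> apply_moves(
  slide=[
    [0,0,0],
    [0,0,0],
    [0,0,0],
  ],
  turn=[
    [0,0,0.04],
    [0,0,0.04],
    [0,0,0.04],
  ],
  jaw=[1,1,1],
)

```text
time_s: 44.9
tcp_pos: [0.6422, 0.1841, 0.1733]
eef_rot: [-154.7, -16.7, -70.7]
contact_force: [-5.4, -1.7, 4.0]
gripper_width: 0.0138
```

```bash
python3 look.py 25 285 110 345 180 10 >/dev/null; python3 st.py; cat > ring.py <<'E'
import sys
from h import *
r_=[]
for k in sys.argv[1:]:
    c=load(f"scene{k}.npz"); im=cv2.resize(c["pixels"][179:199,309:330],None,fx=6.3,fy=10,interpolation=cv2.INTER_CUBIC)
    cv2.putText(im,str(k),(3,14),0,.5,(255,255,255),1); r_.append(im)
cv2.imwrite(f"pics/ring_{k}.png",np.hstack(r_))
E
python3 ring.py 13 16 22 23 24 25
```

```text
jt6 -0.002 t 44.95 face (array([ 0.52, -0.28, 33.56]), np.float64(124.73), array([ 0.03, -0.07])) F(face,-rod) [-1.83 -2.89  8.53] mom [-1.19  3.14  0.44] j6 [34.5, 11.0, -47.0, 65.4, -23.6, -71.0] w 0.0135
```

View pics/ring_25.png

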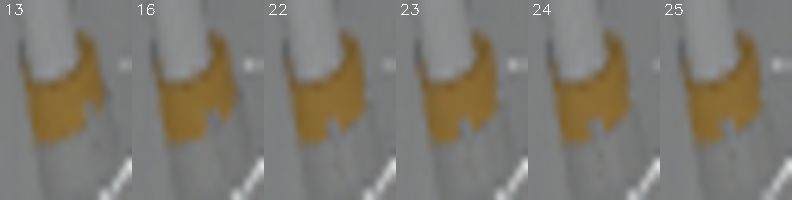

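>>> apply_moves(
  slide=[
    [0,0,0],
    [0,0,0],
    [0,0,0],
    [0,0,0],
    [0,0,0],
    [0,0,0],
    [0,0,0],
    [0,0,0],
  ],
  turn=[
    [0,0,-0.08],
    [0,0,-0.09],
    [0,0,-0.09],
    [0,0,-0.09],
    [0,0,-0.09],
    [0,0,-0.09],
    [0,0,-0.08],
    [0,0,-0.03],
  ],
  jaw=[1,1,1,1,1,1,1,1],
)

```text
time_s: 45.75
tcp_pos: [0.6426, 0.184, 0.1735]
eef_rot: [179.8, -30.0, -11.6]
contact_force: [-2.5, -1.2, 2.3]
gripper_width: 0.0136
```

>>> apply_moves(
  slide=[
    [0,0,0.005],
    [0,0,0],
    [0,0,0],
  ],
  turn=[
    [0,0,-0.002],
    [0,0,0],
    [0,0,0],
  ],
  jaw=[1,1,1],
)

```text
time_s: 46.05
tcp_pos: [0.6426, 0.184, 0.1735]
eef_rot: [179.9, -30.1, -11.8]
contact_force: [-8.1, -1.9, 7.1]
gripper_width: 0.0136
```

```bash
python3 look.py 26 285 110 345 180 10 >/dev/null; python3 st.py;python3 ring.py 16 20 22 24 25 26
```

```text
jt6 -0.024 t 46.1 face (array([ 0.97, -0.26, 33.48]), np.float64(-179.88), array([ 0.07, -0.05])) F(face,-rod) [-1.77 -4.13 11.  ] mom [-1.51  2.98  0.07] j6 [34.4, 11.0, -47.0, 65.5, -23.5, -15.7] w 0.0134
```

View pics/ring_26.png

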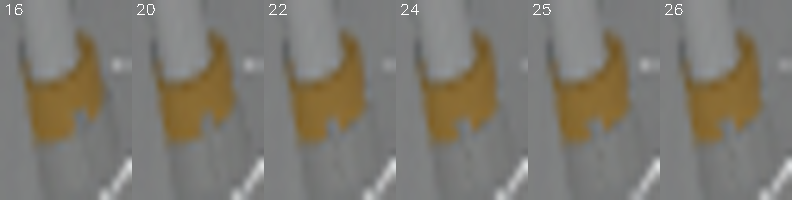

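```bash
python3 - <<'E'
from h import *
rods={13:-5.6,14:-11.6,15:-16,16:-20.3,17:-30.4,18:26,19:-30.3,20:-30.2,21:-40,22:0,23:-32,24:-45,25:-55,26:0}
ref=load("scene12.npz")["pixels"][179:199,309:330].astype(float)
for k,v in rods.items():
    p=load(f"scene{k}.npz")["pixels"][179:199,309:330].astype(float)
    d=(ref[...,2]-ref[...,0])-(p[...,2]-p[...,0]); d[d<15]=0
    u=np.arange(d.shape[1])
    print(k,v,"col",((d*u).sum()/max(d.sum(),1)).round(2),"row",((d*np.arange(d.shape[0])[:,None]).sum()/max(d.sum(),1)).round(2),d.sum().round())
E
```

```text
13 -5.6 col 13.68 row 10.54 254.0
14 -11.6 col 13.18 row 10.85 277.0
15 -16 col 12.78 row 11.15 278.0
16 -20.3 col 12.2 row 11.34 349.0
17 -30.4 col 11.49 row 11.68 340.0
18 26 col 11.49 row 11.68 342.0
19 -30.3 col 11.41 row 11.66 319.0
20 -30.2 col 11.37 row 11.71 295.0
21 -40 col 10.84 row 11.89 341.0
22 0 col 10.84 row 11.89 340.0
23 -32 col 11.05 row 11.73 357.0
24 -45 col 10.6 row 11.96 390.0
25 -55 col 10.6 row 11.96 386.0
26 0 col 10.81 row 11.81 401.0
```

>>> apply_moves(
  slide=[
    [0,0,-0.007],
    [0,0,0],
    [0,0,0],
    [0,0,0],
    [0,0,0],
    [0,0,0],
  ],
  turn=[
    [0,0,0],
    [0,0,0],
    [0,0,0],
    [0,0,0],
    [0,0,0],
    [0,0,0],
  ],
  jaw=[1,0.4,0.4,0.4,0.4,0.4],
)

```text
time_s: 46.7
tcp_pos: [0.6424, 0.1846, 0.1735]
eef_rot: [179.9, -30.0, -11.8]
contact_force: [0.0, 0.5, -0.3]
gripper_width: 0.0478
```

>>> apply_moves(
  slide=[
    [0,0,-0.15],
    [0,0,-0.3],
    [0,0,-0.4],
    [0,0,-0.4],
    [0,0,-0.3],
    [0,0,-0.2],
    [0,0,0],
  ],
  turn=[
    [0,0,0],
    [0,0,0],
    [0,0,0],
    [0,0,0],
    [0,0,0],
    [0,0,0],
    [0,0,0],
  ],
  jaw=[0.4,0.4,0.4,0.4,0.4,0.4,0.4],
)

```text
time_s: 47.4
tcp_pos: [0.5566, 0.2041, 0.3285]
eef_rot: [-179.7, -30.2, -11.9]
contact_force: [0.3, 1.4, 0.7]
gripper_width: 0.0528
```

```bash
python3 look.py 27 270 100 360 200 6 150 115 240 205 >/dev/null; python3 st.py;python3 lev.py 27; python3 ring.py 15 16 20 26 27; python3 - <<'E'
from h import *
ref=load("scene12.npz")["pixels"][179:199,309:330].astype(float)
for k in(15,16,20,24,25,26,27):
    p=load(f"scene{k}.npz")["pixels"][179:199,309:330].astype(float)
    d=(ref[...,2]-ref[...,0])-(p[...,2]-p[...,0]); d[d<15]=0
    print(k,((d*np.arange(21)).sum()/d.sum()).round(2),d.sum())
E
```

```text
jt6 0.013 t 47.5 face (array([  0.45,   0.47, 208.84]), np.float64(-179.94), array([0.03, 0.04])) F(face,-rod) [ 0.22 -0.17  1.86] mom [-0.16  1.78  0.05] j6 [52.5, -2.8, -36.2, 36.8, -48.9, 2.9] w 0.0526
scene 181 h pct [13.8 29.8 41.1 42.2]
  n 51 centroid [-4.7 -4. ] theta -0.5 ext -27.2 36.8
  flange/collar h [-4.2  0.1  4.5]
top 97 h pct [23.3 42.4 45.9 47.1]
  n 53 centroid [-10.5  -2. ] theta -1.0 ext -26.3 22.4
  flange/collar h [-1.4  1.1  4.8]
15 12.78 278.0
16 12.2 349.0
20 11.37 295.0
24 10.6 390.0
25 10.6 386.0
26 10.81 401.0
27 10.6 389.0
```

View pics/t27.png

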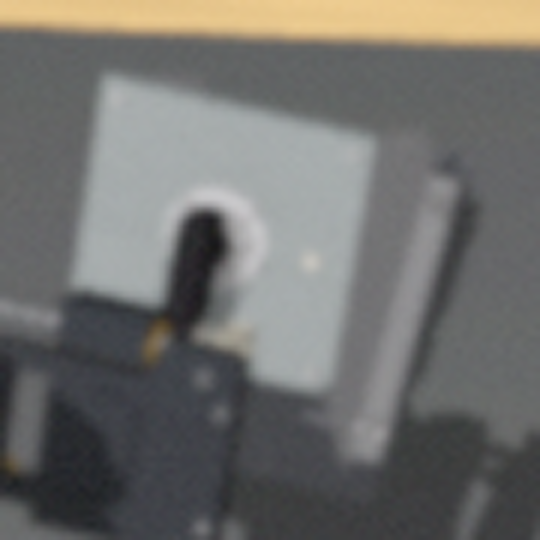

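View pics/s27.png

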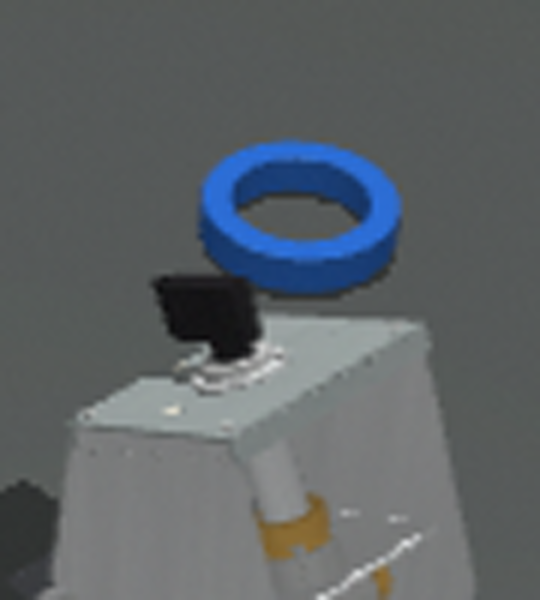

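```bash
python3 - <<'E'
from plant import r
print(r.close_job()); print(r.get_state()["time_s"])
E
```

```text
the job is handed in; nothing more can be done
None
the job is handed in; nothing more can be done
```

I handed the job in at about 47.5 s. The rod is fully home, its lever points straight down the slope and the valve appears to be at its shut stop. The stop itself is inferred from the pictures, because I never felt a clean hard stop.

**What I did:** I lifted the black-levered rod out of the block and fed it down the tube. Its D end dropped in at about 94° from shut, next to the open dot, without any search. I pushed the collar onto the flange, took a new grip a half turn round and turned the lever clockwise. I let go several times to look. Once I raised the rod about 22 mm to re-test its fit and seated it again at 0°. The can, the tape and the metal angle were left alone.

**Last checks:**
- **Rod:** The collar is on the flange, with the lever's top about 42 mm above the mouth by the scene camera and 46 mm by the top camera, against 42 expected. The lever points within about 1° of straight down the slope. The gripper is open and well clear.
- **Valve:** The notch on the brass ring under the console stayed put while I turned the lever from 45° to 55° past shut. It was in the same place after I brought the lever back and let go.

**What disagreed:**
- **Lever overshoot:** The lever had to go about 44° past the dot before the valve stopped moving, far more than the stated 8° of play.
- **Torque:** It levelled off at about 0.35–0.45 N m instead of rising sharply, so shut rests on two things: the notch not moving, and the rod dropping in freely at 0°.

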